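# Clear and load the photoreactor's sample head, shut its gate and set the filter wheel

### The job

Pull every blanking plug out of the photoreactor's sample head and put it in the grey bin, and load every sample paddle lying on the bench into the head, one to a slot (any slot), blade first and pushed fully home so that its shoulders rest against the block. Then push the sliding gate shut behind them until the spring catch clicks in behind it, and only after that turn the filter wheel on top until the white sector fills the window. Leave the jar, spanner and steel ring where they are.

Things in the scene. Friction and masses are not known exactly. Their poses are not given: they have to be found in the camera images.
- port: Photoreactor sample head fixed to the bench: a grey block 135 deep (x) x 256 wide (y) x 58 mm high, four slots in its front face, a loading deck before it. Origin at bench level, middle of the face; x points into the block, y left along the face, z up. The slots, bottoms level with the deck, are 40 wide x 12 high, 105 mm deep. The wheel lies on top, its axis 80 mm behind the face.
- slot0 (a point): Middle of the mouth of slot 0, on its bottom edge (deck level, 6 mm above the bench), in the plane of the block's face; port y = -84 mm. Axes as the port's: x points into the slot. Slot 40 wide x 12 mm high.
- slot1 (a point): Middle of the mouth of slot 1, on its bottom edge (deck level, 6 mm above the bench), in the plane of the block's face; port y = -28 mm. Axes as the port's: x points into the slot. Slot 40 wide x 12 mm high.
- slot2 (a point): Middle of the mouth of slot 2, on its bottom edge (deck level, 6 mm above the bench), in the plane of the block's face; port y = 28 mm. Axes as the port's: x points into the slot. Slot 40 wide x 12 mm high.
- slot3 (a point): Middle of the mouth of slot 3, on its bottom edge (deck level, 6 mm above the bench), in the plane of the block's face; port y = 84 mm. Axes as the port's: x points into the slot. Slot 40 wide x 12 mm high.
- paddle0_grip (a point): Sample paddle (2 or 3 alike; None if absent), flat on the bench, 110 g: aluminium plate 6 thick, 98 long; front blade 60 long x 34 wide; rear 38 mm is 48 wide, its shoulders stop on the block's face. Black upright grip on the rear: 30 long (x) x 12 thick (y) x 36 high. Point: grip's centre, 24 above the underside, 19 behind the shoulders, 79 behind the blade's tip, 19 ahead of the tail; x to the tip, z up.
- paddle1_grip (a point): Sample paddle (2 or 3 alike; None if absent), flat on the bench, 110 g: aluminium plate 6 thick, 98 long; front blade 60 long x 34 wide; rear 38 mm is 48 wide, its shoulders stop on the block's face. Black upright grip on the rear: 30 long (x) x 12 thick (y) x 36 high. Point: grip's centre, 24 above the underside, 19 behind the shoulders, 79 behind the blade's tip, 19 ahead of the tail; x to the tip, z up.
- paddle2_grip (a point): Sample paddle (2 or 3 alike; None if absent), flat on the bench, 110 g: aluminium plate 6 thick, 98 long; front blade 60 long x 34 wide; rear 38 mm is 48 wide, its shoulders stop on the block's face. Black upright grip on the rear: 30 long (x) x 12 thick (y) x 36 high. Point: grip's centre, 24 above the underside, 19 behind the shoulders, 79 behind the blade's tip, 19 ahead of the tail; x to the tip, z up.
- blank0_grip (a point): Blanking plug (2 or 3 alike; None if absent), pushed into a slot at the start: dark steel plate 6 thick, 78 long; front blade 40 long x 34 wide; rear 38 mm is 48 wide, its shoulders near the block's face. Round black upright grip on the rear, 22 across x 36 high. Point: grip's centre, 24 above the plate's underside, 19 behind the shoulders, 59 behind the blade's tip; x to the tip, z up. 110 g.
- blank1_grip (a point): Blanking plug (2 or 3 alike; None if absent), pushed into a slot at the start: dark steel plate 6 thick, 78 long; front blade 40 long x 34 wide; rear 38 mm is 48 wide, its shoulders near the block's face. Round black upright grip on the rear, 22 across x 36 high. Point: grip's centre, 24 above the plate's underside, 19 behind the shoulders, 59 behind the blade's tip; x to the tip, z up. 110 g.
- blank2_grip (a point): Blanking plug (2 or 3 alike; None if absent), pushed into a slot at the start: dark steel plate 6 thick, 78 long; front blade 40 long x 34 wide; rear 38 mm is 48 wide, its shoulders near the block's face. Round black upright grip on the rear, 22 across x 36 high. Point: grip's centre, 24 above the plate's underside, 19 behind the shoulders, 59 behind the blade's tip; x to the tip, z up. 110 g.
- blank3_grip (a point): Blanking plug (2 or 3 alike; None if absent), pushed into a slot at the start: dark steel plate 6 thick, 78 long; front blade 40 long x 34 wide; rear 38 mm is 48 wide, its shoulders near the block's face. Round black upright grip on the rear, 22 across x 36 high. Point: grip's centre, 24 above the plate's underside, 19 behind the shoulders, 59 behind the blade's tip; x to the tip, z up. 110 g.
- deck (a point): Middle of the loading deck's upper side: a flat aluminium plate, top 6 mm above the bench, reaching 140 mm out from the block's face (port x -140 to 0), 256 wide, with rails along both side edges (port y +-116 to +-128, tops 14 mm above the bench). The gate stands across it. Axes as the port's.
- gate (a joint): Travel of the sliding gate along port x (m): 0 open, grows towards the block; the catch drops in behind it at about 0.086, hard stop 0.089. Its inner side is 128 mm from the face when open, 42 mm when caught. Sliding friction about 5 N, some 5 N more while passing the catch.
- gate_push (a point): Middle of the outer side (away from the block) of the gate's tab, 49 mm above the bench; push here or lower, along port x. The gate is a dark steel bar 10 thick x 232 wide, 8 to 36 mm above the bench; the tab at its middle is 60 wide, rises to 62 mm and has the same outer plane. Axes as the port's.
- catch (a joint): Outward travel of the spring catch (m): 0 sprung in (rest), up to 0.007 while the gate's pin rides over its ramp. A brass bolt with a sloping nose, 36 mm high, at the deck's left (+y) edge, 121 mm from the deck's middle line; it snaps back to 0 behind the gate's pin when the gate is shut far enough.
- wheel_grip (a point): Grip bar of the filter wheel: point on the wheel's upright axis, 91 mm above the bench. Bar black, 52 long x 14 thick, top 103 mm above the bench, pinched from above across its thickness (its own y); one end pointed, with a white line. Turns with the wheel: x runs along the bar to the pointed end, the direction of the white sector. Turns both ways without end, friction 0.06 N m, stays put.
- sector (a point): Middle of the white marked sector (60 degrees wide) of the black wheel disc, 43.5 mm from the wheel's axis, level with the underside of the cover; turns with the wheel.
- window (a point): Middle of the 40-degree wide window in the fixed grey cover ring round the grip bar (radius 30 to 57 mm, top 71 mm above the bench), which hides the rest of the disc. 43.5 mm from the wheel's axis, on the side towards the deck (port -x). Axes as the port's.
- jar: Bystander: amber glass jar with a black cap, 60 across x 90 mm high; origin at its underside.
- spanner: Bystander: steel spanner 160 mm long lying on the bench; origin at its underside.
- flange: Bystander: steel ring 90 across x 18 mm high; origin at its underside.
- bin: Open grey plastic bin fixed to the bench, 120 (x) x 200 (y) x 45 mm high, walls and floor 4 mm; origin at the middle of its underside, z up. The plugs go in here, e.g. side by side along y.
Mind the look-alikes: they are no part of the job. Leave any yellow look-alike of the part that bears blank0_grip alone.

How it is judged:
By the outcome, as a careful person would: the job done as asked, in the order asked, and still so for the second after the job is handed in, with the robot touching nothing.
Of paddle0, paddle1, paddle2 only 2 to 3 are there at a start; the rules pass over those that are not, and their reading is None.
Of blank0, blank1, blank2, blank3 only 2 to 3 are there at a start; the rules pass over those that are not, and their reading is None.
At some moment in a run one of paddle0, paddle1, paddle2 may be knocked a few centimetres aside while the robot is not near it.
It also fails if it takes over 210 s, if anything falls off the work surface, if the arm or the gripper's body presses on something with over 40 N, if the wrist force passes 120 N, or if a joint passes its speed limit or range.

### The arm

A 6-joint arm with a two-finger parallel gripper is mounted at the origin on the work surface. World frame = base frame: x ahead of the robot, y to its left, z up, the work surface at z = 0. Lengths are in m, angles in rad, forces in N, time in s.
With the tool pointing down it reaches from about 0.25 to 0.725 m from the base axis. Payload 4 kg.
Tool frame: the origin (TCP) lies midway between the tips of the shut fingers; the grasp point (between the pads) lies 19 mm behind it; y points along the fingers, z is the direction in which the jaws open and shut, and the axes are right-handed (so a half turn about y gives the same grasp; the last joint's range is limited). The gripper opens to 85 mm and grips with 20 to 120 N. Pads are 22 mm wide; open, the fingers measure 114 mm over their backs; the gripper's body (76 mm by 85 mm) begins 54 mm behind the grasp point. The pads swing forward as they close: fully open they stand 13 mm farther back than shut.
Start: joints at [1.184, 0.241, 0.005, 1.335, 0, 1.571], TCP at [0.189, 0.463, 0.231] pointing down, gripper open.
Joint ranges: [-2.72, 2.72], [-1.05, 1.87], [-1.09, 1.28], [-1.99, 2.15], [-1.42, 1.44], [-3.14, 3.14]. Speed limits (rad/s): [2.79, 2.79, 3.14, 3.14, 3.14, 3.14].

### API

Orientations are given as a unit quaternion [x, y, z, w].
In Python, from workcell import bot gives the robot as it stands. The module is installed in compiled form; this text tells all that it offers.
- The arm moves only by the shell command python3 -m handwheel 'ROWS' [OPENING]. ROWS is JSON, a list of rows, each a list of 6 numbers: the shift along the tool's x, y, z in units of 25 mm (1.0 is 25 mm), then the turn, a rotation vector about the tool's x, y, z in units of 10 degrees (1.0 is 10 degrees). A call has exactly 5 rows; each row is the pose to reach, as a shift and turn from the pose commanded when the call began, along the tool's axes at that moment; what a row does not reach only later rows make up. A row lasts 1/8 s, in which the tool goes at most 62.5 mm and 10.7 degrees, less where a joint would pass 70% of its speed; a pose out of reach is approached as far as the arm can. A call with a gripper value outside its range is refused whole. OPENING is the gripper command: -1 is shut, 1 is fully open, values between are in proportion, set as the call begins (- or left out, the last holds). The fingers move at their own pace and stop on an object; the grip force is fixed at half the most. Time passes only in rows, so rows that repeat a pose let the fingers close, or fill a call up. It gives the time, the measured TCP pose, the force and the opening at its end, in the units of the state.
- bot.get_obs(): the state, without advancing time (a new reading comes with each control period).
- bot.camera(name): name is "scene" or "top" or "wrist"; returns a dict with "color" (400x640x3 uint8, red, green, blue), "fx", "fy", "cx", "cy" (pixels), "rvec" (rotation vector, rad) and "tvec" (3), from world to camera coordinates, as OpenCV has them. Camera axes: x right, y down, z forward; pixel columns grow to the right and rows downward; lengths in m; the calibration is good to about 2 mm. A picture is of the moment at which its call begins. There is no depth.
- bot.job_done(): hands the job in, once; it reports no verdict.
The state is a dict: "clock": time; "joint_pos": joint angles; "joint_vel": joint speeds; "tau": joint torques, N m; "eef_pos": TCP position; "tool_rot": TCP orientation; "ft_force": force on the tool from outside, world axes, zero at the start; "ft_torque": the same for the moment, N m; "grip_width": finger opening in m.
Only numpy, scipy, OpenCV 4.12 (cv2) and the standard library are available. Lean on these libraries where they do the work, as an engineer would, in place of code of your own. Each camera call takes 0.05 s, during which the arm holds its last target.

## Working session

There is one attempt and no reset: what is moved stays moved. The work goes in short steps, Python scripts to look and compute and a shell command to move; the robot and the scene stay as the last step left them, time stands still between calls to the robot, and variables do not carry over. Pictures are saved under pics/ and viewed, and the job is handed in when it is done.

```bash
mkdir -p pics; cat > h.py <<'E'
import numpy as np,cv2
from workcell import bot
from scipy.spatial.transform import Rotation as R
def snap(n,f):
    c=bot.camera(n); cv2.imwrite('pics/'+f,c['color'][:,:,::-1]); np.save('pics/'+f+'.npy',c,allow_pickle=True); return c
def load(f): return np.load('pics/'+f+'.npy',allow_pickle=True).item()
def ray(c,u,v,z):
    r=R.from_rotvec(np.ravel(c['rvec'])).as_matrix();t=np.ravel(c['tvec'])
    d=r.T@np.array([(u-c['cx'])/c['fx'],(v-c['cy'])/c['fy'],1]);o=-r.T@t
    return o+d*(z-o[2])/d[2]
def proj(c,p):
    r=R.from_rotvec(np.ravel(c['rvec'])).as_matrix();q=r@np.asarray(p,float)+np.ravel(c['tvec'])
    return np.array([c['fx']*q[0]/q[2]+c['cx'],c['fy']*q[1]/q[2]+c['cy']])
E
python3 - <<'E'
from h import *
o=bot.get_obs();print(o)
for n in('top','scene','wrist'):
    c=snap(n,n+'0.png');r=R.from_rotvec(np.ravel(c['rvec'])).as_matrix();print(n,c['fx'],-r.T@np.ravel(c['tvec']),r.tolist())
print(R.from_quat(o['tool_rot']).as_matrix())
E
```

```text
{'clock': 0.0, 'joint_pos': array([1.18399001e+00, 2.41392248e-01, 3.72088175e-03, 1.33521739e+00,
       8.10179616e-06, 1.57081273e+00]), 'joint_vel': array([ 0.00031357, -0.00052809, -0.00089142,  0.00097061, -0.00117905,
        0.00068853]), 'tau': array([ 3.11833537e-04, -3.72317791e+01,  2.52408224e+01,  1.68437522e-02,
       -1.61852910e-06, -7.72960277e-06]), 'eef_pos': array([0.18837226, 0.46246664, 0.23042205]), 'tool_rot': array([ 0.69464731, -0.13605633,  0.13576635, -0.69319643]), 'ft_force': array([-0.25687668,  0.30295467, -0.19538893]), 'ft_torque': array([-0.02585151,  0.01783822,  0.01541465]), 'grip_width': 0.08516200943962358}
top 518.5382024725498 [0.28311469 0.05704326 1.32164206] [[0.10860738455369726, -0.9940818963743163, -0.0023705107568447736], [-0.9703310759570078, -0.10549373488710864, -0.21755154545919422], [0.21601397883590948, 0.02592788461119469, -0.9760459547311632]]
scene 424.01213378696826 [1.23436141 0.0212962  1.1140717 ] [[0.11351877134131827, 0.9934920375018842, -0.009330593416965294], [0.8246361110901236, -0.09945468425902859, -0.5568519103541756], [-0.55415591022682, 0.05551880041294249, -0.8305593837657804]]
wrist 315.21015389284565 [0.11840256 0.49178297 0.37273601] [[0.37773807639391455, 0.925911301347149, -0.0014858263202973399], [0.8841170251823988, -0.36020991613613595, 0.2976338389696701], [0.2750473257911279, -0.11374127814837828, -0.9546789461490823]]
[[ 9.26112347e-01 -7.96834362e-04  3.77246981e-01]
 [-3.77247823e-01 -1.93477777e-03  9.26110326e-01]
 [-8.06745828e-06 -9.99997811e-01 -2.09242561e-03]]
```

View pics/top0.png

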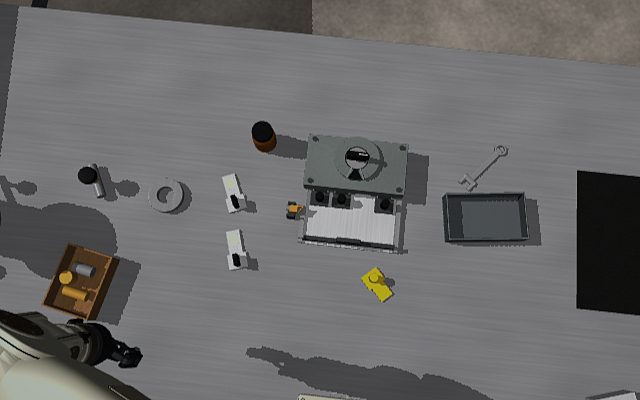

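View pics/scene0.png

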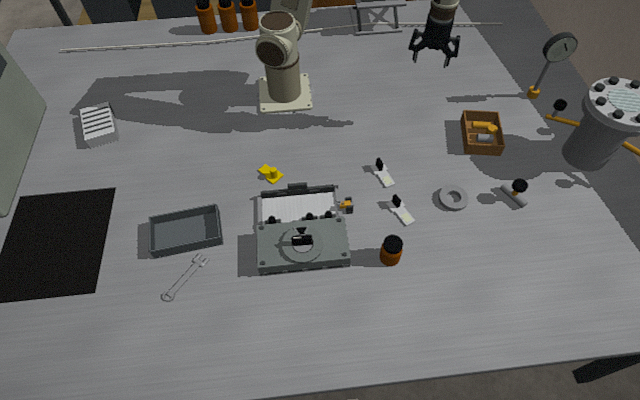

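View pics/wrist0.png

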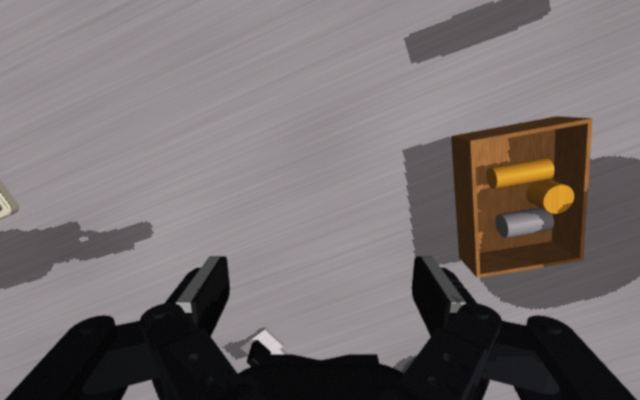

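```bash
python3 - <<'E'
from h import *
a=cv2.imread('pics/top0.png')
cv2.imwrite('pics/t1.png',cv2.resize(a[115:315,215:415],None,fx=4,fy=3,interpolation=cv2.INTER_CUBIC)) if 0 else cv2.imwrite('pics/t1.png',cv2.resize(a[120:265,290:420],(780,600)[:2] and (538,600),interpolation=cv2.INTER_CUBIC))
cv2.imwrite('pics/t2.png',cv2.resize(a[160:310,215:405],(760,600),interpolation=cv2.INTER_CUBIC))
b=cv2.imread('pics/scene0.png')
cv2.imwrite('pics/s1.png',cv2.resize(b[150:290,240:430],(760,560),interpolation=cv2.INTER_CUBIC))
E
```

```text
(no output)
```

View pics/t1.png

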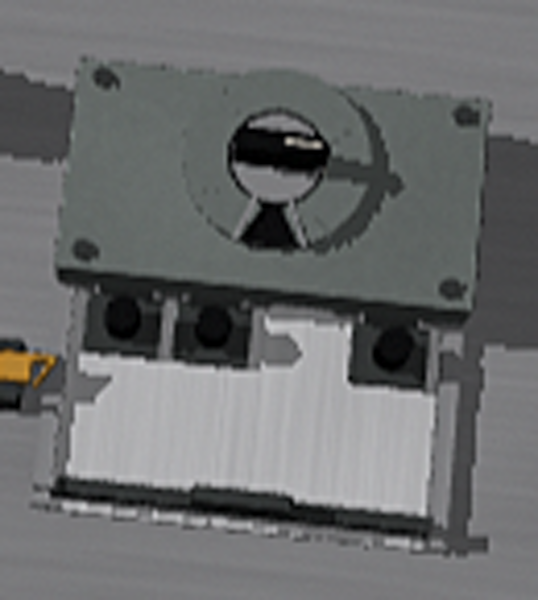

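View pics/t2.png

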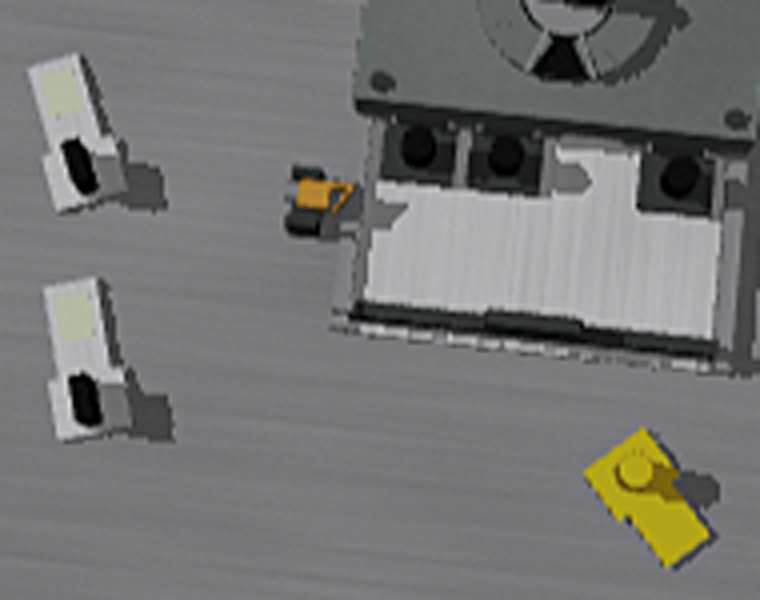

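View pics/s1.png

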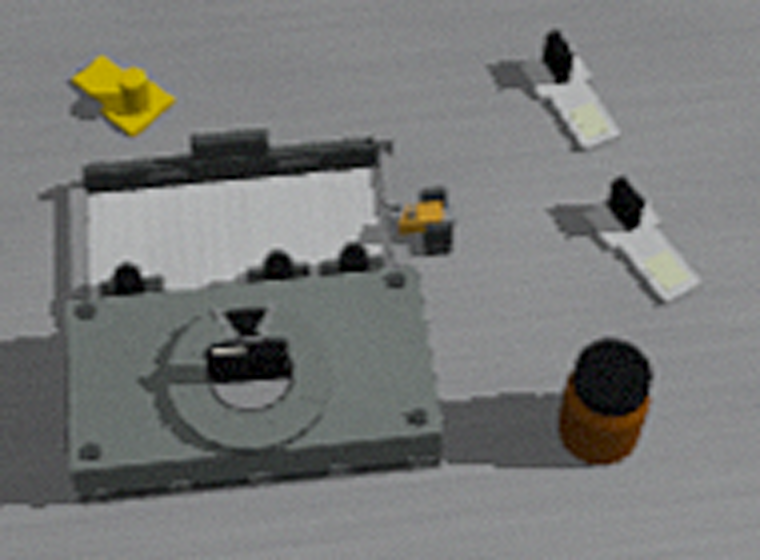

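```bash
cat > m1.py <<'E'
from h import *
c=load('top0.png')
t1=lambda u,v,z:ray(c,290+u/4.138,120+v/4.138,z)
t2=lambda u,v,z:ray(c,215+u/4,160+v/4,z)
FL,FR,NL,NR=[t1(*p,.058) for p in((80,58),(491,102),(60,267),(471,305))]
print('corners',FL,FR,NL,NR)
print('len',[np.linalg.norm(a-b) for a,b in((FL,FR),(NL,NR),(FL,NL),(FR,NR))])
mid=(NL+NR)/2; yv=(NL-NR)+(FL-FR); xv=(FL-NL)+(FR-NR)
print('ang y',np.degrees(np.arctan2(-yv[0],yv[1])),'ang x',np.degrees(np.arctan2(xv[1],xv[0])))
a=np.arctan2(-yv[0],yv[1]); ex=np.array([np.cos(a),np.sin(a),0]);ey=np.array([-np.sin(a),np.cos(a),0])
cen=(FL+FR+NL+NR)/4; org=cen-ex*.0675
print('org',org,'mid',mid)
for n,p in (('p3',(122,318)),('p2',(213,325)),('p0',(395,348))):
    q=t1(*p,.048);d=q-org;print(n,q,'port',d@ex,d@ey)
for n,p,z in (('wheel hub',(279,152),.07),('gateL',(50,488),.036),('gateR',(432,530),.036),('deckNL',(35,500),.006),('deckNR',(445,550),.006)):
    q=t1(*p,z);d=q-org;print(n,q,'port',d@ex,d@ey)
for n,g,tip,tail in (('A',(80,165),(55,60),(85,205)),('B',(85,400),(72,285),(95,435))):
    print(n,'griptop',t2(*g,.042),'tip',t2(*tip,.006),'tail',t2(*tail,.006))
for u in((443,195),(525,193),(443,242),(528,240)): print('bin',ray(c,*u,.045))
E
python3 m1.py
```

```text
corners [0.73253868 0.1381534  0.058     ] [ 0.73142171 -0.1175583   0.058     ] [0.5982109  0.13506622 0.058     ] [ 0.60151346 -0.11479927  0.058     ]
len [np.float64(0.2557141424489953), np.float64(0.24988731270888642), np.float64(0.1343632463367094), np.float64(0.12993754490212817)]
ang y 0.2476849461723901 ang x 0.07115417586493447
org [0.59842182 0.00992372 0.058     ] mid [0.59986218 0.01013348 0.058     ]
p3 [0.57296106 0.09445062 0.048     ] port -0.02509511987323641 0.08463617925088876
p2 [0.5746011  0.03892597 0.048     ] port -0.02369511804747503 0.029104949254470668
p0 [ 0.57229792 -0.07230307  0.048     ] port -0.026479113802877048 -0.08211308726114687
wheel hub [0.68136356 0.01007859 0.07      ] port 0.08294163994085206 -0.00020368184648714277
gateL [0.46625822 0.12655345 0.036     ] port -0.13165818013665687 0.11719997359046366
gateR [ 0.46583945 -0.10475755  0.036     ] port -0.1330768844343856 -0.1141070554121451
deckNL [0.46210995 0.13651467 0.006     ] port -0.1357633494676887 0.12717903534594366
deckNR [ 0.4586716  -0.11742514  0.006     ] port -0.14029942689666766 -0.12674354331224863
A griptop [0.53989788 0.30571215 0.042     ] tip [0.61532009 0.33924666 0.006     ] tail [0.52122913 0.30566612 0.006     ]
B griptop [0.39333912 0.28123991 0.042     ] tip [0.46850608 0.30643625 0.006     ] tail [0.37526471 0.27809329 0.006     ]
bin [ 0.61213123 -0.21517698  0.045     ]
bin [ 0.63970447 -0.42081671  0.045     ]
bin [ 0.49266941 -0.22205616  0.045     ]
bin [ 0.52044366 -0.43100044  0.045     ]
```

```bash
cat > plan.py <<'E'
import sys
from h import *
# usage: plan.py x y z yawdeg   (tool down, tool x heading = yaw)
o=bot.get_obs();T=R.from_quat(o['tool_rot']);p=o['eef_pos']
def plan(x,y,z,yaw):
    a=np.radians(yaw);G=np.array([[np.cos(a),0,-np.sin(a)],[np.sin(a),0,np.cos(a)],[0,-1,0]])
    if np.linalg.det(G)<0: print('det')
    d=T.inv().apply(np.array([x,y,z])-p)/.025
    w=np.degrees((T.inv()*R.from_matrix(G)).as_rotvec())/10
    print(np.round(np.r_[d,w],2).tolist())
if __name__=='__main__':
    m=T.as_matrix();print('t',round(o['clock'],2),'p',np.round(p*1e3,1),'yaw',round(np.degrees(np.arctan2(m[1,0],m[0,0])),2),'w',round(o['grip_width']*1e3,1),'F',np.round(o['ft_force'],1),'q',np.round(o['joint_pos'],2))
    if len(sys.argv)>1: plan(*map(float,sys.argv[1:5]))
E
python3 plan.py .573 .0945 .16 0
```

```text
t 0.15 p [188.4 462.6 230.6] yaw -22.16 w 85.3 F [ 0.7  0.3 -0.1] q [1.18 0.24 0.   1.34 0.   1.57]
[19.8, 2.84, -7.83, 0.01, -2.22, -0.0]
```

```bash
python3 -m handwheel '[[19.8,2.8,-7.8,0,-2.2,0],[19.8,2.8,-7.8,0,-2.2,0],[19.8,2.8,-7.8,0,-2.2,0],[19.8,2.8,-7.8,0,-2.2,0],[19.8,2.8,-7.8,0,-2.2,0]]' 0.0; python3 plan.py .573 .0945 .16 0
```

```text
clock: 0.78
eef_pos: [0.4038, 0.2579, 0.1921]
tool_rot: [-0.707, 0.001, -0.001, 0.707]
ft_force: [0.0, 0.9, 1.0]
grip_width: 0.0429
t 0.78 p [403.8 257.9 192.1] yaw -0.14 w 42.9 F [0.  0.9 1. ] q [ 0.57  0.22 -0.12  1.23  0.    0.57]
[6.78, 1.28, -6.52, -0.0, -0.01, 0.0]
```

```bash
python3 -m handwheel '[[6.8,1.3,-6.5,0,0,0],[6.8,1.3,-6.5,0,0,0],[6.8,1.3,-6.5,0,0,0],[6.8,1.3,-6.5,0,0,0],[6.8,1.3,-6.5,0,0,0]]' 0.0; python3 plan.py .573 .0945 .16 0; python3 - <<'E'
from h import *
snap('wrist','w1.png')
E
```

```text
clock: 1.4
eef_pos: [0.5737, 0.0934, 0.1582]
tool_rot: [0.707, -0.003, 0.002, -0.707]
ft_force: [-0.6, 0.4, -0.6]
grip_width: 0.0423
t 1.4 p [573.7  93.4 158.2] yaw -0.46 w 42.3 F [-0.6  0.4 -0.6] q [ 0.16  0.44  0.1   1.23 -0.    0.17]
[-0.03, -0.07, 0.05, 0.0, -0.05, -0.01]
```

View pics/w1.png

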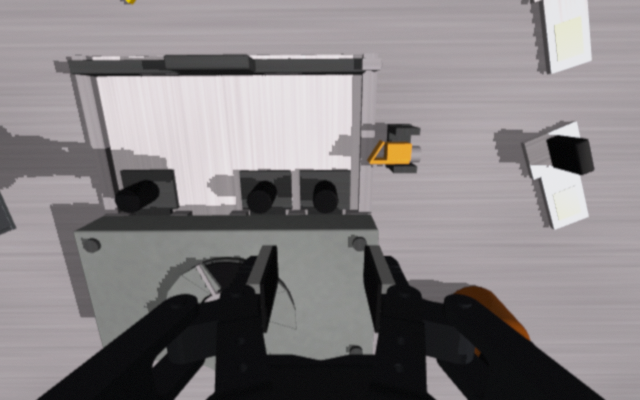

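```bash
python3 - <<'E'
from h import *
c=load('w1.png')
for n,u,v,z in(('p3',325,182,.048),('p2',263,184,.048),('p0',124,188,.048),('plate3 tail mid',324,172,.012),('p2tl',241,171,.012),('p2tr',290,171,.012),('p2 shoulder',290,206,.012),('faceedgeL',77,230,.058),('faceedgeR',378,230,.058),('bush',360,242,.058)): print(n,ray(c,u,v,z))
E
```

```text
p3 [0.56101882 0.09760735 0.048     ]
p2 [0.56228479 0.04639284 0.048     ]
p0 [ 0.56472709 -0.06911009  0.048     ]
plate3 tail mid [0.56036586 0.09716869 0.012     ]
p2tl [0.55876024 0.01982169 0.012     ]
p2tr [0.55914764 0.06548984 0.012     ]
p2 shoulder [0.5934893  0.06421574 0.012     ]
faceedgeL [ 0.59780007 -0.10865264  0.058     ]
faceedgeR [0.59989397 0.14130185 0.058     ]
bush [0.61065038 0.12667394 0.058     ]
```

```bash
python3 - <<'E'
from h import *
c=snap('wrist','w2.png')
cv2.imwrite('pics/w2z.png',cv2.resize(c['color'][50:250,60:390,::-1],(792,480),interpolation=cv2.INTER_CUBIC))
E
python3 plan.py
```

```text
t 1.5 p [571.8  96.  159.1] yaw -0.23 w 42.7 F [-0.3  0.8 -0.8] q [0.17 0.44 0.1  1.23 0.   0.17]
```

View pics/w2z.png

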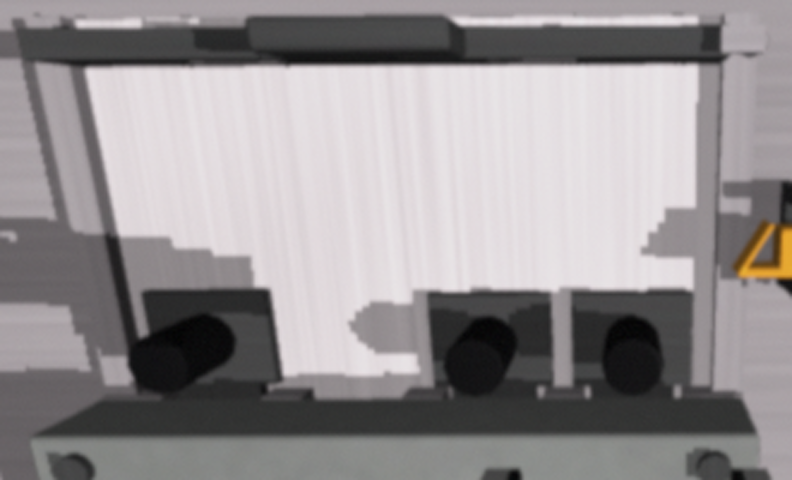

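```bash
cat > m2.py <<'E'
from h import *
c=load('w2.png')
for n,u,v,z in(('p3',632,363,.048),('p2',474,366,.048),('p0',160,364,.048),('plate3 tl',572,291,.012),('pl3 tr',693,291,.012),('pl2 tl',429,293,.012),('pl2 tr',552,293,.012),('pl0 tl',143,291,.012),('pl0 tr',269,291,.012),('faceL',32,436,.058),('faceR',755,436,.058)): print(n,ray(c,60+u/2.4,50+v/2.4,z))
E
python3 m2.py
```

```text
p3 [0.57643124 0.09773465 0.048     ]
p2 [0.57717371 0.04227558 0.048     ]
p0 [ 0.5757211  -0.06778463  0.048     ]
plate3 tl [0.5582213  0.07479582 0.012     ]
pl3 tr [0.5585271  0.12186056 0.012     ]
pl2 tl [0.55865207 0.01911072 0.012     ]
pl2 tr [0.55896317 0.06698905 0.012     ]
pl0 tl [ 0.55713721 -0.09205375  0.012     ]
pl0 tr [ 0.5574556  -0.04305162  0.012     ]
faceL [ 0.59848976 -0.11066861  0.058     ]
faceR [0.60012707 0.14024874 0.058     ]
```

```bash
python3 plan.py .575 .096 .019 0
```

```text
t 1.5 p [571.8  96.  159.1] yaw -0.23 w 42.7 F [-0.3  0.8 -0.8] q [0.17 0.44 0.1  1.23 0.   0.17]
[0.14, 5.61, 0.0, -0.0, -0.02, -0.01]
```

```bash
python3 -m handwheel '[[0.15,2.0,0,0,0,0],[0.15,4,0,0,0,0],[0.15,5,0,0,0,0],[0.15,5.4,0,0,0,0],[0.15,5.6,0,0,0,0]]' 0.0; python3 -m handwheel '[[0,0,0,0,0,0],[0,0,0,0,0,0],[0,0,0,0,0,0],[0,0,0,0,0,0],[0,0,0,0,0,0]]' -0.8;python3 plan.py .53 .096 .019 0
```

```text
clock: 2.12
eef_pos: [0.576, 0.0973, 0.0205]
tool_rot: [-0.707, 0.0, -0.001, 0.707]
ft_force: [-0.4, -0.0, 0.2]
grip_width: 0.0425
clock: 2.75
eef_pos: [0.577, 0.0967, 0.0214]
tool_rot: [-0.707, 0.0, -0.002, 0.707]
ft_force: [-1.5, 0.9, 6.5]
grip_width: 0.0202
t 2.75 p [577.   96.7  21.4] yaw -0.16 w 20.2 F [-1.5  0.9  6.5] q [ 0.17  0.57 -0.08  0.92  0.    0.17]
[-1.88, 0.09, -0.03, -0.0, -0.02, 0.01]
```

```bash
python3 -m handwheel '[[-0.3,0,0,0,0,0],[-0.8,0,0,0,0,0],[-1.3,0,0,0,0,0],[-1.8,0,0,0,0,0],[-2.1,0,0,0,0,0]]' ; python3 plan.py .554 -.382 .15 7.6; python3 - <<'E'
from h import *
snap('wrist','w3.png')
E
```

```text
clock: 3.38
eef_pos: [0.5249, 0.0966, 0.0214]
tool_rot: [-0.707, -0.001, -0.003, 0.707]
ft_force: [3.6, -0.4, 5.2]
grip_width: 0.0204
t 3.38 p [524.9  96.6  21.4] yaw -0.17 w 20.4 F [ 3.6 -0.4  5.2] q [ 0.18  0.49 -0.23  0.85 -0.    0.19]
[1.25, -5.14, -19.14, -0.0, -0.78, 0.03]
```

View pics/w3.png

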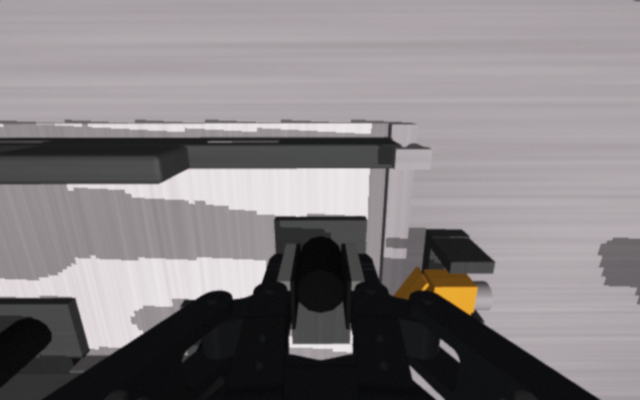

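```bash
python3 -m handwheel '[[0,-1.5,0,0,0,0],[0,-3.5,0,0,0,0],[0,-5.1,0,0,0,0],[1.2,-5.1,-2.5,0,-0.4,0],[1.2,-5.1,-5,0,-0.8,0]]' ; python3 plan.py .554 -.382 .15 7.6
```

```text
clock: 4.05
eef_pos: [0.553, -0.0227, 0.1471]
tool_rot: [0.705, 0.05, -0.05, -0.705]
ft_force: [0.4, -0.9, -0.9]
grip_width: 0.02
t 4.05 p [553.  -22.7 147.1] yaw 8.14 w 20.0 F [ 0.4 -0.9 -0.9] q [-0.04  0.39 -0.    1.17 -0.   -0.18]
[-2.0, -0.11, -14.23, 0.0, 0.05, -0.0]
```

```bash
python3 -m handwheel '[[0,0,-14.2,0,0,0],[0,0,-14.2,0,0,0],[0,0,-14.2,0,0,0],[0,0,-14.2,0,0,0],[0,0,-14.2,0,0,0]]' ; python3 plan.py .554 -.382 .025 7.6
```

```text
clock: 4.68
eef_pos: [0.5938, -0.3329, 0.1458]
tool_rot: [-0.705, -0.047, 0.049, 0.706]
ft_force: [1.0, 0.4, -0.3]
grip_width: 0.0206
t 4.67 p [ 593.8 -332.9  145.8] yaw 7.83 w 20.6 F [ 1.   0.4 -0.3] q [-0.51  0.65  0.42  1.34  0.   -0.65]
[-1.83, 4.83, -1.74, -0.02, 0.02, -0.02]
```

```bash
python3 -m handwheel '[[-1.8,0,-1.7,0,0,0],[-1.8,0,-1.7,0,0,0],[-1.8,0,-1.7,0,0,0],[-1.8,1.5,-1.7,0,0,0],[-1.8,3,-1.7,0,0,0]]'; python3 plan.py .554 -.382 .023 7.6; python3 - <<'E'
from h import *
snap('top','top2.png')
a=cv2.imread('pics/top2.png');cv2.imwrite('pics/top2z.png',cv2.resize(a[140:290,400:560],(640,600)))
E
```

```text
clock: 5.3
eef_pos: [0.5577, -0.3782, 0.0722]
tool_rot: [0.705, 0.05, -0.049, -0.705]
ft_force: [0.2, -0.7, -1.6]
grip_width: 0.02
t 5.3 p [ 557.7 -378.2   72.2] yaw 8.0 w 20.0 F [ 0.2 -0.7 -1.6] q [-0.6   0.68  0.28  1.17  0.   -0.74]
[-0.17, 1.97, -0.13, 0.0, 0.04, 0.01]
```

View pics/top2z.png

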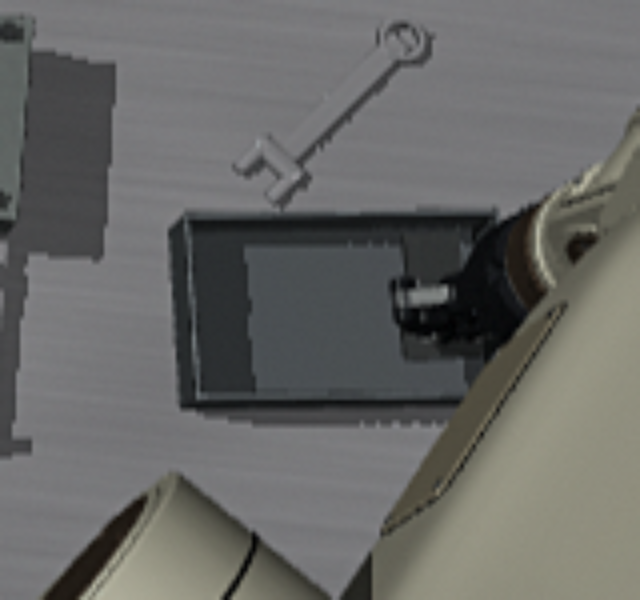

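```bash
python3 -m handwheel '[[-0.1,0.8,-0.1,0,0,0],[-0.1,1.5,-0.1,0,0,0],[-0.1,1.9,-0.1,0,0,0],[-0.1,2.05,-0.1,0,0,0],[-0.1,2.05,-0.1,0,0,0]]'; python3 -m handwheel '[[0,0,0,0,0,0],[0,0,0,0,0,0],[0,0,0,0,0,0],[0,-2,0,0,0,0],[0,-4.5,0,0,0,0]]' -0.28; python3 plan.py .576 .041 .15 0
```

```text
clock: 5.98
eef_pos: [0.5549, -0.383, 0.0215]
tool_rot: [0.706, 0.049, -0.048, -0.705]
ft_force: [-0.1, -0.7, -0.4]
grip_width: 0.0204
clock: 6.6
eef_pos: [0.5534, -0.3822, 0.1329]
tool_rot: [-0.704, -0.047, 0.05, 0.706]
ft_force: [0.7, -0.7, 0.5]
grip_width: 0.0307
t 6.6 p [ 553.4 -382.2  132.9] yaw 7.84 w 30.7 F [ 0.7 -0.7  0.5] q [-0.6   0.64  0.37  1.3   0.   -0.74]
[3.2, -0.64, 16.65, -0.02, 0.78, -0.02]
```

```bash
python3 -m handwheel '[[0,-0.6,0,0,0,0],[0.6,-0.6,3,0,0.2,0],[1.5,-0.6,7,0,0.5,0],[2.2,-0.6,12,0,0.8,0],[3.2,-0.6,16.6,0,0.8,0]]' 0; python3 plan.py .577 .041 .15 0; python3 - <<'E'
from h import *
snap('top','top3.png')
a=cv2.imread('pics/top3.png');cv2.imwrite('pics/top3z.png',cv2.resize(a[140:290,400:560],(640,600)))
E
```

```text
clock: 7.22
eef_pos: [0.5678, -0.1315, 0.1484]
tool_rot: [-0.707, 0.001, -0.001, 0.707]
ft_force: [0.6, -0.1, -0.5]
grip_width: 0.0427
t 7.22 p [ 567.8 -131.5  148.4] yaw -0.21 w 42.7 F [ 0.6 -0.1 -0.5] q [-0.23  0.45  0.09  1.21  0.   -0.22]
[0.34, -0.06, 6.9, -0.0, -0.02, -0.0]
```

View pics/top3z.png

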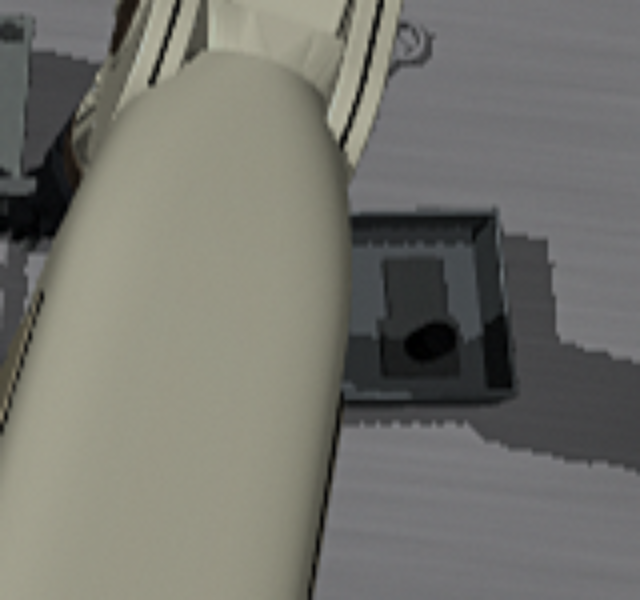

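```bash
python3 -m handwheel '[[0.34,0,2.5,0,0,0],[0.34,0,5,0,0,0],[0.34,0,6.9,0,0,0],[0.34,1,6.9,0,0,0],[0.34,2.5,6.9,0,0,0]]' 0; python3 plan.py .577 .041 .021 0
```

```text
clock: 7.9
eef_pos: [0.5786, 0.0401, 0.0866]
tool_rot: [-0.707, -0.001, -0.002, 0.707]
ft_force: [-0.1, -0.0, -0.9]
grip_width: 0.0427
t 7.9 p [578.6  40.1  86.6] yaw -0.04 w 42.7 F [-0.1 -0.  -0.9] q [ 0.07  0.49 -0.02  1.06 -0.    0.07]
[-0.07, 2.62, 0.04, -0.0, -0.0, 0.02]
```

```bash
python3 -m handwheel '[[-0.05,1,0.03,0,0,0],[-0.05,2,0.03,0,0,0],[-0.05,2.5,0.03,0,0,0],[-0.05,2.6,0.03,0,0,0],[-0.05,2.6,0.03,0,0,0]]' 0; python3 -m handwheel '[[0,0,0,0,0,0],[0,0,0,0,0,0],[0,0,0,0,0,0],[0,0,0,0,0,0],[-0.4,0,0,0,0,0]]' -0.8; python3 -m handwheel '[[-0.5,0,0,0,0,0],[-1,0,0,0,0,0],[-1.6,0,0,0,0,0],[-1.7,-2,0,0,0,0],[-1.7,-4.8,0,0,0,0]]'; python3 plan.py .5465 -.325 .145 7.6; python3 - <<'E'
from h import *
snap('wrist','w4.png')
E
```

```text
clock: 8.52
eef_pos: [0.5767, 0.0397, 0.0218]
tool_rot: [-0.707, 0.001, -0.001, 0.707]
ft_force: [1.4, -0.9, -0.2]
grip_width: 0.0429
clock: 9.15
eef_pos: [0.5686, 0.04, 0.0226]
tool_rot: [-0.707, -0.001, -0.003, 0.707]
ft_force: [4.3, -0.2, 4.8]
grip_width: 0.0204
clock: 9.78
eef_pos: [0.5194, 0.0398, 0.1322]
tool_rot: [0.707, -0.004, -0.002, -0.707]
ft_force: [2.1, 1.1, -0.2]
grip_width: 0.0203
t 9.78 p [519.4  39.8 132.2] yaw -0.15 w 20.3 F [ 2.1  1.1 -0.2] q [ 0.08  0.35 -0.11  1.12  0.    0.08]
[1.12, -0.51, -14.59, 0.0, -0.78, -0.05]
```

View pics/w4.png

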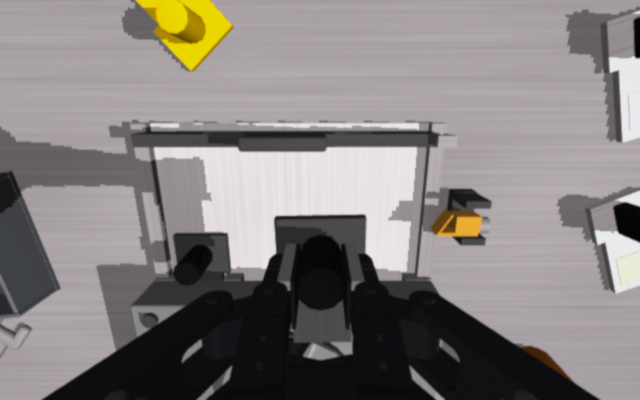

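```bash
python3 -m handwheel '[[0.3,-0.5,-2.5,0,-0.2,0],[0.6,-0.5,-5,0,-0.4,0],[0.8,-0.5,-7.5,0,-0.8,0],[1,-0.5,-10,0,-0.8,0],[1.1,-0.5,-12.5,0,-0.8,0]]'; python3 plan.py .5465 -.325 .06 7.6
```

```text
clock: 10.45
eef_pos: [0.5485, -0.2711, 0.1447]
tool_rot: [-0.705, -0.047, 0.049, 0.706]
ft_force: [1.2, -0.0, -0.3]
grip_width: 0.0202
t 10.45 p [ 548.5 -271.1  144.7] yaw 7.85 w 20.2 F [ 1.2 -0.  -0.3] q [-0.46  0.51  0.17  1.24  0.   -0.6 ]
[-0.36, 3.39, -2.13, -0.01, 0.03, -0.01]
```

```bash
python3 -m handwheel '[[-0.35,0,-2.1,0,0,0],[-0.35,1.5,-2.1,0,0,0],[-0.35,3.3,-2.1,0,0,0],[-0.35,4.3,-2.1,0,0,0],[-0.35,4.7,-2.1,0,0,0]]'; python3 plan.py .5465 -.325 .0235 7.6
```

```text
clock: 11.08
eef_pos: [0.5456, -0.3215, 0.0253]
tool_rot: [-0.704, -0.046, 0.05, 0.707]
ft_force: [0.6, -0.5, -0.1]
grip_width: 0.0202
t 11.07 p [ 545.6 -321.5   25.3] yaw 7.83 w 20.2 F [ 0.6 -0.5 -0.1] q [-0.53  0.66  0.09  1.02  0.   -0.67]
[0.02, 0.07, -0.14, -0.03, 0.02, -0.03]
```

```bash
python3 -m handwheel '[[0,0.1,0,0,0,0],[0,0.1,0,0,0,0],[0,0.1,0,0,0,0],[0,-2,0,0,0,0],[0,-4.5,0,0,0,0]]' -0.28; python3 plan.py .577 -.072 .13 0
```

```text
clock: 11.7
eef_pos: [0.5479, -0.3228, 0.1419]
tool_rot: [-0.705, -0.048, 0.049, 0.706]
ft_force: [0.4, -0.6, 0.4]
grip_width: 0.0306
t 11.7 p [ 547.9 -322.8  141.9] yaw 7.84 w 30.6 F [ 0.4 -0.6  0.4] q [-0.53  0.56  0.25  1.26  0.   -0.67]
[2.52, 0.48, 9.78, -0.01, 0.78, -0.01]
```

```bash
python3 -m handwheel '[[0.5,0.2,2.5,0,0.2,0],[1.2,0.4,5,0,0.4,0],[2.5,0.5,7.5,0,0.8,0],[2.5,0.5,9.8,0,0.8,0],[2.5,1,9.8,0,0.8,0]]' 0; python3 plan.py .577 -.071 .021 0
```

```text
clock: 12.32
eef_pos: [0.5783, -0.068, 0.1182]
tool_rot: [-0.707, -0.003, -0.0, 0.707]
ft_force: [0.5, -0.8, 0.0]
grip_width: 0.0427
t 12.32 p [578.3 -68.  118.2] yaw 0.21 w 42.7 F [ 0.5 -0.8  0. ] q [-0.12  0.47  0.03  1.13  0.   -0.12]
[-0.07, 3.89, -0.12, -0.0, 0.02, 0.02]
```

```bash
python3 -m handwheel '[[-0.05,1.5,-0.1,0,0,0],[-0.05,3,-0.1,0,0,0],[-0.05,3.6,-0.1,0,0,0],[-0.05,3.9,-0.1,0,0,0],[-0.05,3.9,-0.1,0,0,0]]' 0; python3 -m handwheel '[[0,0,0,0,0,0],[0,0,0,0,0,0],[0,0,0,0,0,0],[0,0,0,0,0,0],[-0.4,0,0,0,0,0]]' -0.8; python3 -m handwheel '[[-0.5,0,0,0,0,0],[-1,0,0,0,0,0],[-1.6,0,0,0,0,0],[-1.7,-2,0,0,0,0],[-1.7,-4.8,0,0,0,0]]'; python3 plan.py .539 -.2675 .145 7.6; python3 - <<'E'
from h import *
snap('wrist','w5.png')
E
```

```text
clock: 12.95
eef_pos: [0.5764, -0.0751, 0.0193]
tool_rot: [0.707, -0.001, 0.002, -0.707]
ft_force: [-0.2, -0.3, 0.3]
grip_width: 0.0425
clock: 13.58
eef_pos: [0.5687, -0.0748, 0.0204]
tool_rot: [0.707, 0.001, 0.003, -0.707]
ft_force: [3.6, 0.1, 5.4]
grip_width: 0.0201
clock: 14.2
eef_pos: [0.5196, -0.0741, 0.1299]
tool_rot: [-0.707, 0.004, 0.002, 0.707]
ft_force: [2.0, 0.3, -1.6]
grip_width: 0.0203
t 14.2 p [519.6 -74.1 129.9] yaw -0.17 w 20.3 F [ 2.   0.3 -1.6] q [-0.14  0.36 -0.1   1.12 -0.   -0.14]
[0.8, -0.62, -7.73, -0.01, -0.78, -0.04]
```

View pics/w5.png

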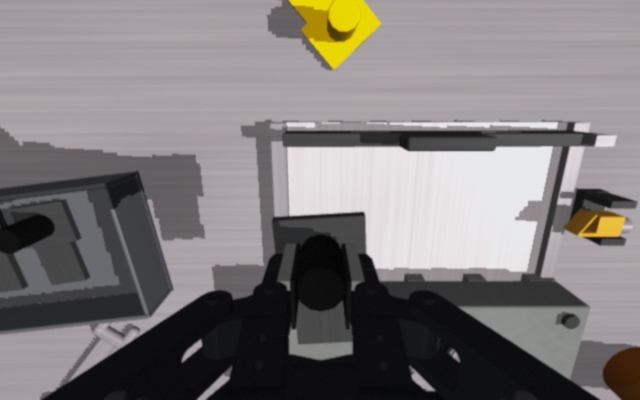

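```bash
python3 -m handwheel '[[0.3,-0.6,-2.5,0,-0.4,0],[0.6,-0.6,-5,0,-0.8,0],[0.8,-0.6,-7.2,0,-0.8,0],[0.8,-0.6,-7.7,0,-0.8,0],[0.8,-0.6,-7.7,0,-0.8,0]]'; python3 plan.py .539 -.2675 .0225 7.6
```

```text
clock: 14.88
eef_pos: [0.5414, -0.2671, 0.1449]
tool_rot: [-0.705, -0.047, 0.049, 0.706]
ft_force: [-0.4, 0.7, -1.4]
grip_width: 0.0201
t 14.88 p [ 541.4 -267.1  144.9] yaw 7.73 w 20.1 F [-0.4  0.7 -1.4] q [-0.46  0.49  0.15  1.23  0.   -0.59]
[-0.08, 4.9, -0.01, -0.01, 0.01, -0.01]
```

```bash
python3 -m handwheel '[[-0.1,2,0,0,0,0],[-0.1,3.5,0,0,0,0],[-0.1,4.5,0,0,0,0],[-0.1,4.85,0,0,0,0],[-0.1,4.85,0,0,0,0]]'; python3 -m handwheel '[[0,0,0,0,0,0],[0,0,0,0,0,0],[0,0,0,0,0,0],[0,-2,0,0,0,0],[0,-4.5,0,0,0,0]]' -0.28; python3 plan.py .45 .0 .25 0
```

```text
clock: 15.5
eef_pos: [0.5401, -0.2659, 0.0248]
tool_rot: [-0.705, -0.049, 0.049, 0.706]
ft_force: [-0.0, -0.1, -1.3]
grip_width: 0.0202
clock: 16.12
eef_pos: [0.539, -0.2668, 0.1372]
tool_rot: [-0.705, -0.047, 0.049, 0.706]
ft_force: [0.6, -0.8, 0.2]
grip_width: 0.0308
t 16.12 p [ 539.  -266.8  137.2] yaw 7.82 w 30.8 F [ 0.6 -0.8  0.2] q [-0.46  0.5   0.13  1.21  0.   -0.6 ]
[-2.09, -4.48, 11.07, -0.01, 0.78, -0.02]
```

```bash
python3 plan.py .36 .25 .22 0;  python3 -m handwheel '[[-1,-2.5,1,0,0.2,0],[-3,-4,3,0,0.8,0],[-4,-4,5.5,0,0.8,0],[-4,-4,8,0,0.8,0],[-4,-4,10.5,0,0.8,0]]' 0;python3 plan.py .36 .25 .22 0
```

```text
t 16.12 p [ 539.  -266.8  137.2] yaw 7.82 w 30.8 F [ 0.6 -0.8  0.2] q [-0.46  0.5   0.13  1.21  0.   -0.6 ]
[-4.29, -3.25, 21.46, -0.01, 0.78, -0.02]
clock: 16.75
eef_pos: [0.4088, -0.0432, 0.2383]
tool_rot: [0.707, -0.001, 0.003, -0.707]
ft_force: [0.9, 0.9, 0.4]
grip_width: 0.043
t 16.75 p [408.8 -43.2 238.3] yaw -0.29 w 43.0 F [0.9 0.9 0.4] q [-0.11  0.06 -0.19  1.32  0.   -0.1 ]
[-2.01, 0.72, 11.72, 0.0, -0.03, 0.02]
```

```bash
python3 -m handwheel '[[0,0,2.5,0,0,0],[-0.5,0,5,0,0,0],[-0.8,0.5,7.5,0,0,0],[-1,0.5,9.5,0,0,0],[-1,0.5,11,0,0,0]]' 0;python3 plan.py; python3 - <<'E'
from h import *
snap('wrist','w6.png');snap('top','top4.png')
E
```

```text
clock: 17.38
eef_pos: [0.3847, 0.2329, 0.2251]
tool_rot: [-0.707, -0.0, -0.001, 0.707]
ft_force: [0.4, -0.1, -0.3]
grip_width: 0.0426
t 17.38 p [384.7 232.9 225.1] yaw -0.04 w 42.6 F [ 0.4 -0.1 -0.3] q [ 0.54  0.14 -0.13  1.29  0.    0.55]
```

View pics/w6.png

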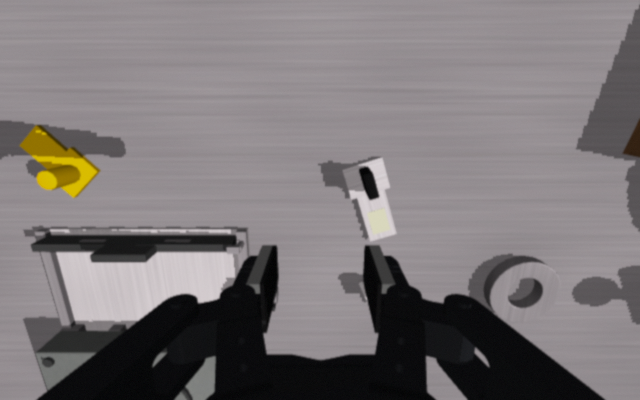

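View pics/top4.png

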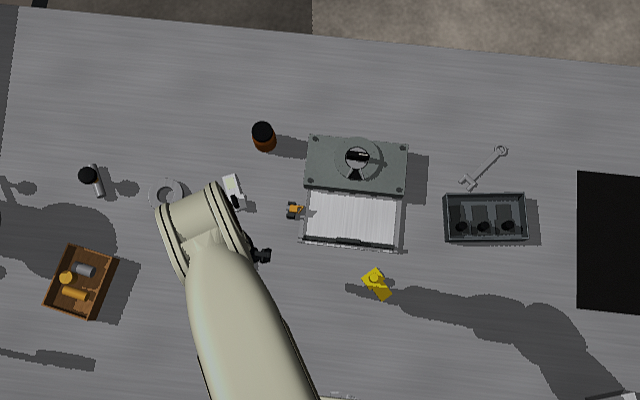

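```bash
python3 - <<'E'
from h import *
a=cv2.imread('pics/w6.png');cv2.imwrite('pics/w6z.png',cv2.resize(a[145:255,320:410],(491,600),interpolation=cv2.INTER_CUBIC))
E
```

```text
(no output)
```

View pics/w6z.png

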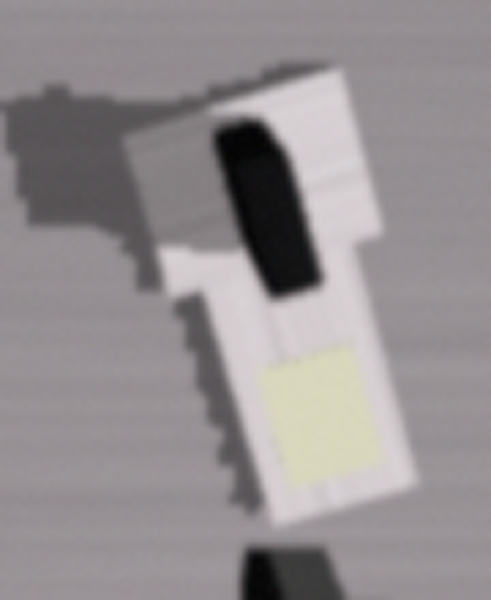

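```bash
cat > pad.py <<'E'
import sys
from h import *
def pad(f,ox,oy,s,pts):
    # pts: tailL tailR shR tipR tipL shL(image) in zoom pixels, plate top
    c=load(f);P=[ray(c,ox+u/s,oy+v/s,.006) for u,v in pts]
    tL,tR,sR,pR,pL,sL=P
    print('tail w',np.linalg.norm(tL-tR),'tip w',np.linalg.norm(pL-pR),'len',np.linalg.norm((pL+pR-tL-tR)/2))
    d=(pL+pR-tL-tR)/2;d/=np.linalg.norm(d)
    print('yaw',np.degrees(np.arctan2(d[1],d[0])))
    g1=(tL+tR)/2+d*.019;g2=(pL+pR)/2-d*.079
    print('grip from tail',g1,'from tip',g2)
E
python3 - <<'E'
from pad import *
s=600/110
pad('w6.png',320,145,s,[(124,137),(342,67),(383,232),(418,485),(275,526),(170,298)])
c=load('w6.png');
for u,v in((297,290),(268,215)): print(ray(c,320+u/s,145+v/s,.042))
E
```

```text
tail w 0.04813563780950775 tip w 0.03368116336014942 len 0.0979462340070315
yaw 17.630612988436866
grip from tail [0.39595697 0.28814734 0.006     ] from tip [0.39590573 0.28813106 0.006     ]
[0.40857266 0.29174038 0.042     ]
[0.3932523  0.28531386 0.042     ]
```

```bash
python3 plan.py .396 .287 .016 17.6
```

```text
t 17.48 p [385.4 233.9 224.9] yaw 0.12 w 42.6 F [-0.4 -0.4  0.7] q [ 0.55  0.15 -0.13  1.29  0.    0.54]
[0.42, 8.36, 2.11, -0.01, -1.75, 0.01]
```

```bash
python3 -m handwheel '[[0.4,1,2.1,0,-1,0],[0.4,3,2.1,0,-1.75,0],[0.4,5,2.1,0,-1.75,0],[0.4,6,2.1,0,-1.75,0],[0.4,6,2.1,0,-1.75,0]]' 0; python3 plan.py .396 .287 .016 17.6; python3 - <<'E'
from h import *
snap('wrist','w7.png')
E
```

```text
clock: 18.1
eef_pos: [0.3942, 0.2812, 0.073]
tool_rot: [0.7, 0.105, -0.108, -0.698]
ft_force: [1.0, 0.7, 1.4]
grip_width: 0.0427
t 18.1 p [394.2 281.2  73. ] yaw 17.28 w 42.7 F [1.  0.7 1.4] q [ 0.62  0.35 -0.29  0.94 -0.    0.32]
[0.15, 2.28, 0.2, 0.01, -0.03, -0.03]
```

View pics/w7.png

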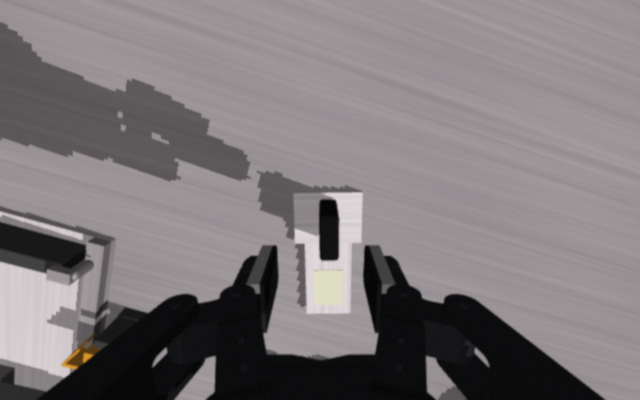

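```bash
python3 -m handwheel '[[0.1,1,0.15,0,0,0],[0.1,1.8,0.15,0,0,0],[0.1,2.2,0.15,0,0,0],[0.1,2.3,0.15,0,0,0],[0.1,2.3,0.15,0,0,0]]' 0; python3 -m handwheel '[[0,0,0,0,0,0],[0,0,0,0,0,0],[0,0,0,0,0,0],[0,0,0,0,0,0],[0,0,0,0,0,0]]' -1; python3 -m handwheel '[[0,-1,0,0,0,0],[0,-2,0,0,0,0],[0,-3.5,0,0,0,0],[0,-5,0,0,0,0],[0,-5,0,0,0,0]]'; python3 plan.py .5 .04 .13 0; python3 - <<'E'
from h import *
snap('wrist','w8.png')
E
```

```text
clock: 18.77
eef_pos: [0.3975, 0.2879, 0.0181]
tool_rot: [-0.699, -0.107, 0.106, 0.699]
ft_force: [0.5, -0.1, 0.2]
grip_width: 0.042
clock: 19.4
eef_pos: [0.3973, 0.2879, 0.0179]
tool_rot: [-0.699, -0.107, 0.106, 0.699]
ft_force: [-1.1, -0.9, 6.0]
grip_width: 0.011
clock: 20.02
eef_pos: [0.3985, 0.2888, 0.1448]
tool_rot: [-0.698, -0.109, 0.105, 0.7]
ft_force: [-0.5, 0.0, -1.2]
grip_width: 0.0108
t 20.02 p [398.5 288.8 144.8] yaw 17.34 w 10.8 F [-0.5  0.  -1.2] q [ 0.63  0.28 -0.18  1.11 -0.    0.32]
[0.9, 0.58, -10.71, -0.02, 1.73, 0.03]
```

View pics/w8.png

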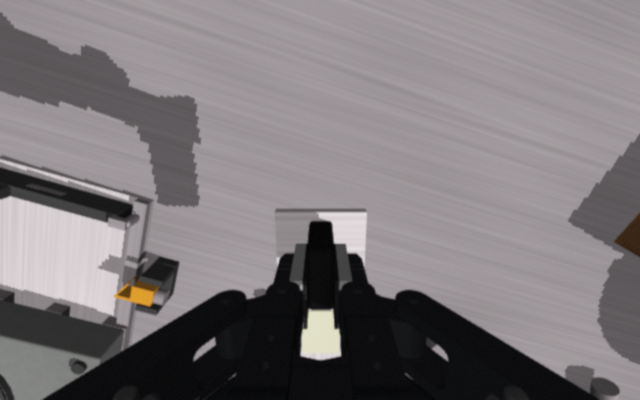

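```bash
python3 -m handwheel '[[0.2,0,-2.2,0,0.5,0],[0.4,0,-4.5,0,1,0],[0.6,0,-7,0,1.7,0],[0.9,0,-9,0,1.7,0],[0.9,0,-10.7,0,1.7,0]]'; python3 plan.py .5 .039 .06 0
```

```text
clock: 20.7
eef_pos: [0.4974, 0.0368, 0.14]
tool_rot: [0.707, 0.0, -0.003, -0.707]
ft_force: [0.6, -0.1, -1.8]
grip_width: 0.011
t 20.7 p [497.4  36.8 140. ] yaw 0.27 w 11.0 F [ 0.6 -0.1 -1.8] q [ 0.07  0.3  -0.16  1.11 -0.    0.07]
[0.11, 3.2, 0.09, 0.0, 0.03, -0.02]
```

```bash
python3 -m handwheel '[[0.1,1.5,0.1,0,0,0],[0.1,2.8,0.1,0,0,0],[0.1,3.6,0.1,0,0,0],[0.1,4.1,0.1,0,0,0],[0.1,4.3,0.1,0,0,0]]'; python3 plan.py .5 .039 .0265 0; python3 - <<'E'
from h import *
snap('wrist','w9.png');snap('top','top5.png')
a=cv2.imread('pics/top5.png');cv2.imwrite('pics/top5z.png',cv2.resize(a[120:265,290:420],(538,600),interpolation=cv2.INTER_CUBIC))
E
```

```text
clock: 21.32
eef_pos: [0.4993, 0.0413, 0.0331]
tool_rot: [0.707, 0.001, -0.003, -0.707]
ft_force: [-0.1, 0.3, -0.9]
grip_width: 0.0109
t 21.32 p [499.3  41.3  33.1] yaw 0.34 w 10.9 F [-0.1  0.3 -0.9] q [ 0.08  0.42 -0.3   0.85 -0.    0.08]
[0.03, 0.27, -0.09, 0.0, 0.03, -0.02]
```

View pics/w9.png

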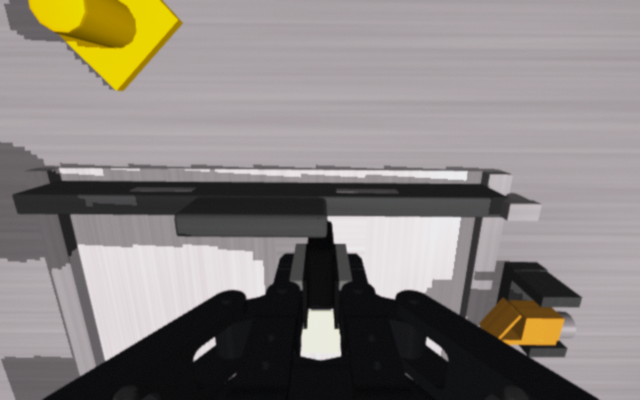

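View pics/top5z.png

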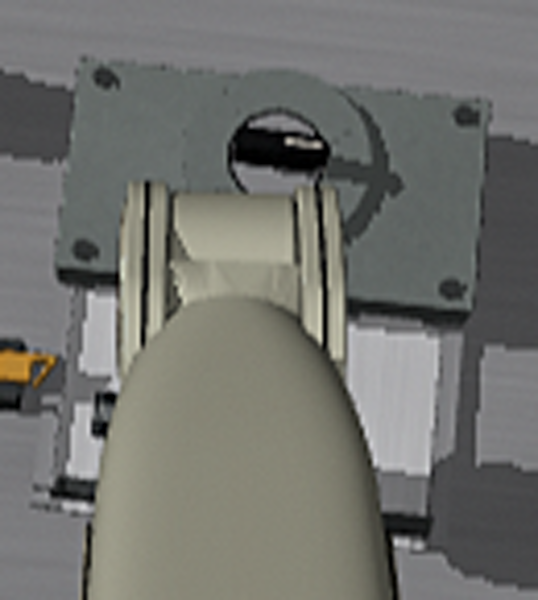

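```bash
python3 -m handwheel '[[0,0.2,-0.05,0,0,0],[0,0.25,-0.05,0,0,0],[0.4,0.25,-0.05,0,0,0],[0.7,0.25,-0.05,0,0,0],[1,0.25,-0.05,0,0,0]]'; python3 plan.py .58 .039 .0265 0
```

```text
clock: 22.05
eef_pos: [0.5265, 0.0403, 0.0286]
tool_rot: [-0.707, -0.002, 0.002, 0.707]
ft_force: [0.0, -0.3, -1.2]
grip_width: 0.0108
t 22.05 p [526.5  40.3  28.6] yaw 0.33 w 10.8 F [ 0.  -0.3 -1.2] q [ 0.08  0.47 -0.23  0.87 -0.    0.07]
[2.14, 0.09, -0.06, -0.0, 0.03, 0.0]
```

```bash
python3 -m handwheel '[[0.4,0.05,0,0,0,0],[0.8,0.05,0,0,0,0],[1.2,0.05,0,0,0,0],[1.5,0.05,0,0,0,0],[1.8,0.05,0,0,0,0]]'; python3 -m handwheel '[[0.1,0,0,0,0,0],[0.2,0,0,0,0,0],[0.3,0,0,0,0,0],[0.4,0,0,0,0,0],[0.45,0,0,0,0,0]]';python3 plan.py .58 .039 .0265 0
```

```text
clock: 22.68
eef_pos: [0.5709, 0.0406, 0.0271]
tool_rot: [0.707, 0.002, -0.002, -0.707]
ft_force: [0.3, -0.0, -1.1]
grip_width: 0.0108
clock: 23.3
eef_pos: [0.5819, 0.0406, 0.0272]
tool_rot: [0.707, 0.002, -0.002, -0.707]
ft_force: [-0.1, 0.4, -1.1]
grip_width: 0.0108
t 23.3 p [581.9  40.6  27.2] yaw 0.34 w 10.8 F [-0.1  0.4 -1.1] q [ 0.07  0.56 -0.07  0.94 -0.    0.06]
[-0.08, 0.03, -0.06, 0.0, 0.03, 0.0]
```

```bash
python3 -m handwheel '[[0.05,0,0,0,0,0],[0.1,0,0,0,0,0],[0.15,0,0,0,0,0],[0.2,0,0,0,0,0],[0.25,0,0,0,0,0]]';python3 plan.py .58 .039 .0265 0
```

```text
clock: 23.92
eef_pos: [0.5827, 0.0407, 0.0255]
tool_rot: [-0.707, 0.002, 0.006, 0.707]
ft_force: [-10.7, 0.6, 1.8]
grip_width: 0.0108
t 23.93 p [582.7  40.7  25.5] yaw 0.33 w 10.8 F [-10.7   0.6   1.8] q [ 0.07  0.57 -0.06  0.95  0.    0.06]
[-0.11, -0.04, -0.07, -0.0, 0.03, -0.06]
```

```bash
python3 -m handwheel '[[0,0.05,0,0,0,0],[0,0.05,0,0,0,0],[0,0.05,0,0,0,0],[0,0.05,0,0,0,0],[0,0.05,0,0,0,0]]' -0.3;python3 -m handwheel '[[-0.2,-1,0,0,0,0],[-0.2,-2.5,0,0,0,0],[-0.3,-4.5,0,0,0,0],[-0.3,-6.5,0,0,0,0],[-1.5,-7,0,0,0,0]]' 0; python3 plan.py .5 .25 .2 20;python3 - <<'E'
from h import *
snap('wrist','w10.png')
E
```

```text
clock: 24.55
eef_pos: [0.5876, 0.0409, 0.0257]
tool_rot: [-0.707, -0.002, 0.002, 0.707]
ft_force: [-3.9, 1.7, -1.9]
grip_width: 0.0296
clock: 25.18
eef_pos: [0.556, 0.04, 0.2065]
tool_rot: [0.707, 0.007, 0.003, -0.707]
ft_force: [0.0, -0.1, -0.1]
grip_width: 0.0427
t 25.18 p [556.   40.  206.5] yaw 0.3 w 42.7 F [ 0.  -0.1 -0.1] q [ 0.07  0.35  0.1   1.3  -0.    0.07]
[-2.2, 0.23, 8.41, 0.02, -1.97, 0.08]
```

View pics/w10.png

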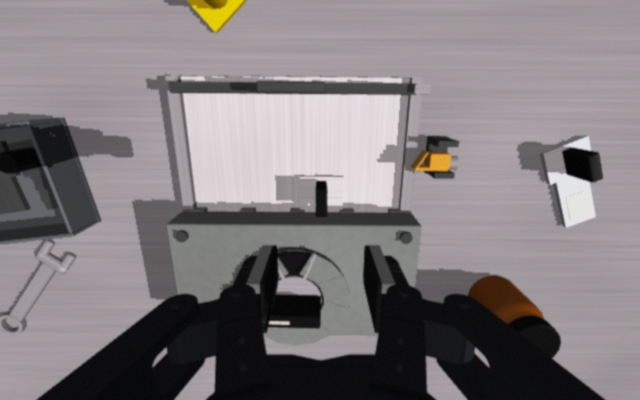

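```bash
python3 -m handwheel '[[-0.5,0,2.5,0,-0.5,0],[-1.2,0,5,0,-1,0],[-1.6,0,7.5,0,-1.5,0],[-1.6,0,9,0,-2,0],[-1.6,0,9,0,-2,0]]' 0; python3 plan.py .5 .28 .2 20; python3 - <<'E'
from h import *
bot.camera('top')
c=snap('wrist','w11.png')
E
```

```text
clock: 25.85
eef_pos: [0.5102, 0.2684, 0.2016]
tool_rot: [-0.696, -0.128, 0.125, 0.696]
ft_force: [0.2, -0.1, -0.3]
grip_width: 0.0427
t 25.85 p [510.2 268.4 201.6] yaw 20.6 w 42.7 F [ 0.2 -0.1 -0.3] q [ 0.48  0.4   0.16  1.32 -0.    0.13]
[-0.22, 0.06, 0.58, 0.0, 0.06, 0.02]
```

View pics/w11.png

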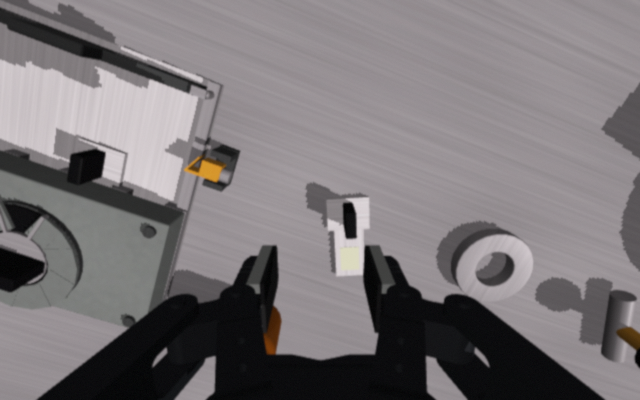

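```bash
python3 - <<'E'
from h import *
a=cv2.imread('pics/w11.png');cv2.imwrite('pics/w11z.png',cv2.resize(a[185:285,315:385],(420,600),interpolation=cv2.INTER_CUBIC))
E
```

```text
(no output)
```

View pics/w11z.png

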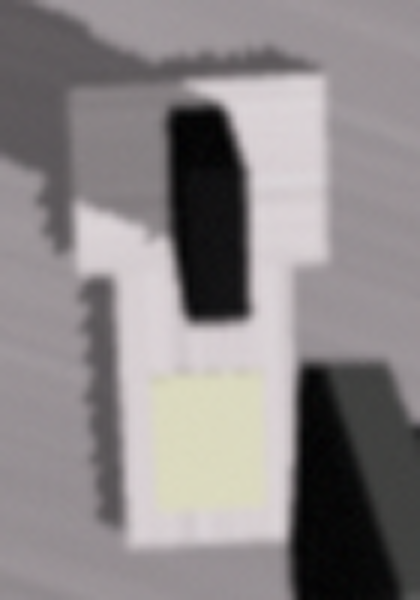

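```bash
python3 - <<'E'
from pad import *
pad('w11.png',315,185,6,[(70,90),(326,75),(328,262),(294,540),(128,549),(80,273)])
E
python3 plan.py .541 .311 .07 20
```

```text
tail w 0.04783320906632166 tip w 0.033596316012538624 len 0.09804157385215082
yaw 23.481827501089004
grip from tail [0.54370475 0.31328394 0.006     ] from tip [0.54374288 0.31330051 0.006     ]
t 25.95 p [510.  265.4 201.3] yaw 20.35 w 42.5 F [ 0.3 -1.   0.4] q [ 0.48  0.4   0.15  1.32 -0.    0.13]
[1.79, 5.26, 1.28, 0.01, 0.03, 0.01]
```

```bash
python3 plan.py .5425 .3125 .07 23.4; python3 -m handwheel '[[1.9,0.5,1.3,0,-0.3,0],[1.9,2,1.3,0,-0.3,0],[1.9,4,1.3,0,-0.3,0],[1.9,5,1.3,0,-0.3,0],[1.9,5,1.3,0,-0.3,0]]' 0; python3 plan.py .5425 .3125 .018 23.4; python3 - <<'E'
from h import *
c=snap('wrist','w12.png')
E
```

```text
t 25.95 p [510.  265.4 201.3] yaw 20.35 w 42.5 F [ 0.3 -1.   0.4] q [ 0.48  0.4   0.15  1.32 -0.    0.13]
[1.86, 5.26, 1.32, 0.01, -0.31, 0.01]
clock: 26.58
eef_pos: [0.5416, 0.3094, 0.0736]
tool_rot: [0.693, 0.14, -0.144, -0.692]
ft_force: [0.5, -0.6, 0.8]
grip_width: 0.0427
t 26.57 p [541.6 309.4  73.6] yaw 23.17 w 42.7 F [ 0.5 -0.6  0.8] q [ 0.52  0.59  0.11  1.1  -0.    0.11]
[0.09, 2.22, 0.1, 0.01, -0.02, -0.03]
```

View pics/w12.png

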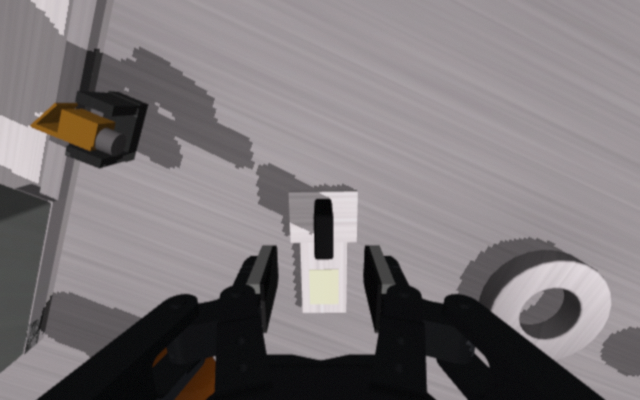

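```bash
python3 -m handwheel '[[0.05,1,0.1,0,0,0],[0.05,1.8,0.1,0,0,0],[0.05,2.1,0.1,0,0,0],[0.05,2.2,0.1,0,0,0],[0.05,2.2,0.1,0,0,0]]' 0; python3 -m handwheel '[[0,0,0,0,0,0],[0,0,0,0,0,0],[0,0,0,0,0,0],[0,0,0,0,0,0],[0,0,0,0,0,0]]' -1; python3 -m handwheel '[[0,-1,0,0,0,0],[0,-2,0,0,0,0],[0,-3.5,0,0,0,0],[-0.5,-5,0,0,0,0],[-1,-5.3,0,0,0,0]]'; python3 plan.py .5 -.073 .145 0; python3 - <<'E'
from h import *
snap('wrist','w13.png')
E
```

```text
clock: 27.25
eef_pos: [0.5435, 0.3153, 0.0222]
tool_rot: [-0.692, -0.144, 0.142, 0.693]
ft_force: [-0.9, 0.3, 1.0]
grip_width: 0.0425
clock: 27.88
eef_pos: [0.5432, 0.3153, 0.0219]
tool_rot: [-0.692, -0.144, 0.142, 0.693]
ft_force: [-0.7, -0.8, 5.3]
grip_width: 0.0106
clock: 28.5
eef_pos: [0.5205, 0.3058, 0.1556]
tool_rot: [-0.692, -0.145, 0.142, 0.693]
ft_force: [0.5, 0.2, -0.9]
grip_width: 0.0105
t 28.5 p [520.5 305.8 155.6] yaw 23.34 w 10.5 F [ 0.5  0.2 -0.9] q [0.53 0.48 0.16 1.24 0.   0.12]
[-6.76, 0.39, -13.59, -0.01, 2.33, 0.02]
```

View pics/w13.png

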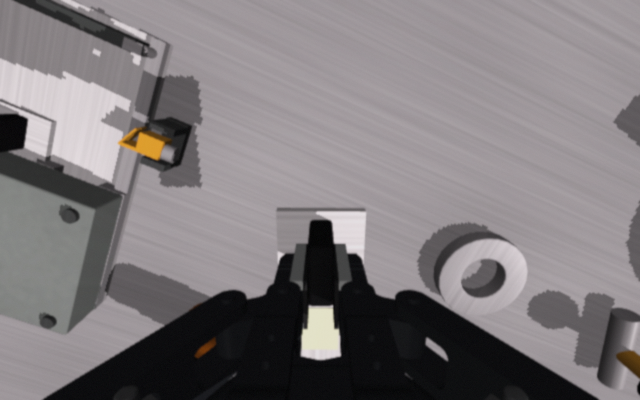

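```bash
python3 -m handwheel '[[-1.2,0,-2.2,0,0.6,0],[-2.4,0,-4.4,0,1.2,0],[-3.6,0,-6.8,0,1.8,0],[-4.7,0.2,-9,0,2.3,0],[-5.7,0.4,-11.3,0,2.3,0]]'; python3 plan.py .5 -.073 .145 0
```

```text
clock: 29.18
eef_pos: [0.4988, -0.008, 0.1417]
tool_rot: [-0.707, -0.001, 0.003, 0.707]
ft_force: [0.9, -0.1, -1.2]
grip_width: 0.0105
t 29.18 p [498.8  -8.  141.7] yaw 0.34 w 10.5 F [ 0.9 -0.1 -1.2] q [-0.02  0.3  -0.16  1.12  0.   -0.02]
[0.03, -0.13, -2.6, -0.0, 0.03, -0.02]
```

```bash
python3 -m handwheel '[[0.1,0,-1.5,0,0,0],[0.1,0.5,-2.6,0,0,0],[0.1,2,-2.6,0,0,0],[0.1,3.2,-2.6,0,0,0],[0.1,4,-2.6,0,0,0]]'; python3 plan.py .5 -.073 .0295 0;python3 - <<'E'
from h import *
snap('wrist','w14.png')
E
```

```text
clock: 29.8
eef_pos: [0.5006, -0.0711, 0.0401]
tool_rot: [-0.707, 0.0, 0.004, 0.707]
ft_force: [-0.2, -0.6, -1.3]
grip_width: 0.0109
t 29.8 p [500.6 -71.1  40.1] yaw 0.31 w 10.9 F [-0.2 -0.6 -1.3] q [-0.14  0.42 -0.27  0.88  0.   -0.15]
[-0.02, 0.42, -0.08, -0.01, 0.03, -0.03]
```

View pics/w14.png

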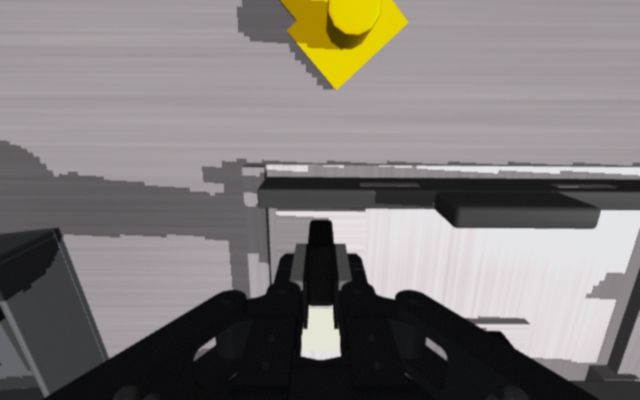

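```bash
python3 -m handwheel '[[0,0.2,-0.05,0,0,0],[0,0.38,-0.05,0,0,0],[0.4,0.38,-0.05,0,0,0],[0.7,0.38,-0.05,0,0,0],[1,0.38,-0.05,0,0,0]]'; python3 plan.py .58 -.073 .0295 0;python3 -m handwheel '[[0.4,0,0,0,0,0],[0.8,0,0,0,0,0],[1.2,0,0,0,0,0],[1.5,0,0,0,0,0],[1.8,0,0,0,0,0]]';python3 plan.py .58 -.073 .0295 0
```

```text
clock: 30.48
eef_pos: [0.5287, -0.0723, 0.0343]
tool_rot: [-0.707, -0.002, 0.002, 0.707]
ft_force: [-0.4, -0.6, -2.5]
grip_width: 0.0103
t 30.48 p [528.7 -72.3  34.3] yaw 0.34 w 10.3 F [-0.4 -0.6 -2.5] q [-0.14  0.47 -0.21  0.89 -0.   -0.14]
[2.05, 0.19, -0.04, -0.0, 0.03, -0.01]
clock: 31.1
eef_pos: [0.5738, -0.0721, 0.034]
tool_rot: [-0.707, -0.002, 0.002, 0.707]
ft_force: [-2.1, 0.7, -3.5]
grip_width: 0.0107
t 31.1 p [573.8 -72.1  34. ] yaw 0.34 w 10.7 F [-2.1  0.7 -3.5] q [-0.13  0.55 -0.08  0.95 -0.   -0.13]
[0.25, 0.18, -0.04, -0.0, 0.03, -0.0]
```

```bash
python3 -m handwheel '[[0,0.1,0,0,0,0],[0,0.18,0,0,0,0],[0,0.2,0,0,0,0],[0.1,0.2,0,0,0,0],[0.2,0.2,0,0,0,0]]';python3 plan.py .58 -.073 .0295 0
```

```text
clock: 31.72
eef_pos: [0.5789, -0.0721, 0.0295]
tool_rot: [0.707, 0.002, -0.002, -0.707]
ft_force: [-0.2, -0.1, -0.9]
grip_width: 0.0107
t 31.73 p [578.9 -72.1  29.5] yaw 0.34 w 10.7 F [-0.2 -0.1 -0.9] q [-0.12  0.56 -0.07  0.94  0.   -0.13]
[0.04, -0.0, -0.03, 0.0, 0.03, 0.0]
```

```bash
python3 -m handwheel '[[0.05,0,0,0,0,0],[0.1,0,0,0,0,0],[0.17,0,0,0,0,0],[0.24,0,0,0,0,0],[0.32,0,0,0,0,0]]';python3 plan.py .58 -.073 .0295 0
```

```text
clock: 32.35
eef_pos: [0.5815, -0.072, 0.0286]
tool_rot: [-0.707, 0.002, 0.006, 0.707]
ft_force: [-14.7, -0.4, 10.8]
grip_width: 0.0102
t 32.35 p [581.5 -72.   28.6] yaw 0.31 w 10.2 F [-14.7  -0.4  10.8] q [-0.12  0.57 -0.05  0.96 -0.   -0.13]
[-0.06, -0.04, -0.04, -0.0, 0.03, -0.06]
```

Seated on contact; release and look.

```bash
python3 -m handwheel '[[0,0,0,0,0,0],[0,0,0,0,0,0],[0,0,0,0,0,0],[-0.1,0,0,0,0,0],[-0.2,0,0,0,0,0]]' -0.3;python3 -m handwheel '[[-0.2,-1,0,0,0,0],[-0.2,-2.5,0,0,0,0],[-0.3,-4.5,0,0,0,0],[-1.3,-6.5,1,0,0,0],[-2.5,-7,2.5,0,0,0]]' -1; python3 -m handwheel '[[-1,0,1,0,0,0],[-1,0,1,0,0,0],[-1,0,1,0,0,0],[-1,0,1,0,0,0],[-1,0,1,0,0,0]]' -1; python3 plan.py;python3 - <<'E'
from h import *
c=snap('wrist','w15.png')
E
```

```text
clock: 32.98
eef_pos: [0.5816, -0.0721, 0.0293]
tool_rot: [0.707, 0.002, -0.002, -0.707]
ft_force: [-0.7, -0.5, 0.3]
grip_width: 0.03
clock: 33.6
eef_pos: [0.5207, -0.0101, 0.2082]
tool_rot: [0.707, 0.004, 0.002, -0.707]
ft_force: [-0.3, -0.3, -0.9]
grip_width: 0.0002
clock: 34.22
eef_pos: [0.494, 0.0143, 0.2039]
tool_rot: [0.707, 0.002, -0.002, -0.707]
ft_force: [0.2, 0.2, 0.9]
grip_width: 0.0001
t 34.23 p [494.   14.3 203.9] yaw 0.27 w 0.1 F [0.2 0.2 0.9] q [ 0.03  0.24 -0.06  1.26 -0.    0.02]
```

View pics/w15.png

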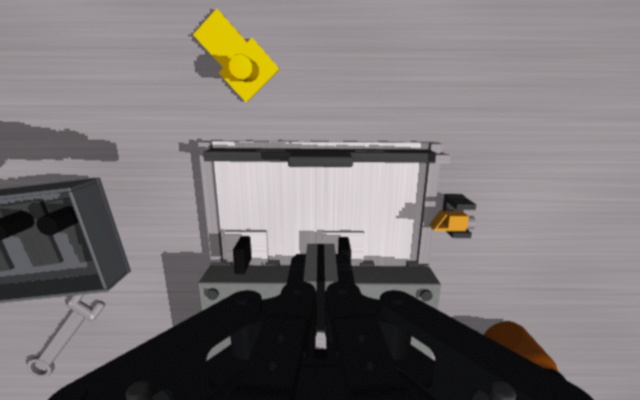

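```bash
python3 - <<'E'
from h import *
c=load('w15.png')
for n,u,v,z in(('tail0L',221,231,.012),('tail0R',269,231,.012),('tail2R',363,232,.012),('faceL',200,283,.058),('faceR',440,283,.058),('tabT L',289,160,.062),('tabR',352,158,.062),('tabtopOuterL',289,150,.062),('yellowtop',240,66,.042),('yellowR',278,70,.006)): print(n,ray(c,u,v,z))
a=cv2.imread('pics/w15.png');cv2.imwrite('pics/w15z.png',cv2.resize(a[130:300,190:450],(780,510),interpolation=cv2.INTER_CUBIC))
E
```

```text
tail0L [ 0.56001299 -0.09882967  0.012     ]
tail0R [ 0.55978475 -0.04386473  0.012     ]
tail2R [0.56057608 0.06383847 0.012     ]
faceL [ 0.59920673 -0.11039495  0.058     ]
faceR [0.59817573 0.1398723  0.058     ]
tabT L [ 0.46887547 -0.01392697  0.062     ]
tabR [0.4668094  0.04322314 0.062     ]
tabtopOuterL [ 0.45981113 -0.01369749  0.062     ]
yellowtop [ 0.38809462 -0.05749483  0.042     ]
yellowR [ 0.38805466 -0.02819964  0.006     ]
```

View pics/w15z.png

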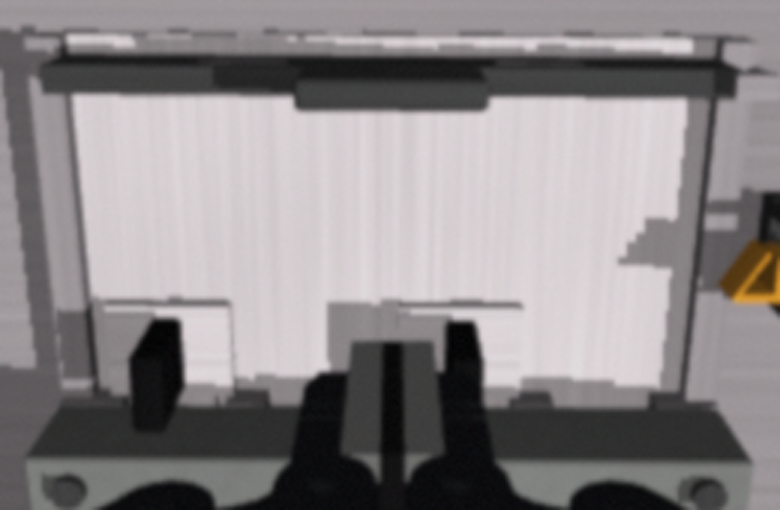

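```bash
python3 plan.py .43 .013 .035 0
```

```text
t 34.27 p [494.   14.3 203.9] yaw 0.28 w 0.1 F [ 0.9 -0.   0.9] q [ 0.03  0.24 -0.06  1.26 -0.    0.02]
[-2.56, 6.76, -0.04, 0.0, 0.03, -0.0]
```

```bash
python3 -m handwheel '[[-2,0,0,0,0,0],[-2.6,0.5,0,0,0,0],[-2.6,2.5,0,0,0,0],[-2.6,4.5,0,0,0,0],[-2.6,6,0,0,0,0]]' -1;  python3 -m handwheel '[[0,0.6,0,0,0,0],[0,0.7,0,0,0,0],[0,0.7,0,0,0,0],[0,0.7,0,0,0,0],[0,0.7,0,0,0,0]]' -1; python3 plan.py .4495 .013 .035 0
```

```text
clock: 34.9
eef_pos: [0.428, 0.0142, 0.0525]
tool_rot: [0.707, 0.001, -0.002, -0.707]
ft_force: [-0.4, 0.5, -0.3]
grip_width: 0.0001
clock: 35.52
eef_pos: [0.4293, 0.0145, 0.0375]
tool_rot: [-0.707, -0.003, 0.001, 0.707]
ft_force: [0.7, -0.4, 0.3]
grip_width: -0.0001
t 35.52 p [429.3  14.5  37.5] yaw 0.34 w -0.1 F [ 0.7 -0.4  0.3] q [ 0.03  0.3  -0.48  0.79 -0.    0.03]
[0.81, 0.1, -0.07, -0.0, 0.03, 0.01]
```

```bash
python3 -m handwheel '[[0.4,0,-0.05,0,0,0],[0.7,0,-0.05,0,0,0],[1,0,-0.05,0,0,0],[1.3,0,-0.05,0,0,0],[1.6,0,-0.05,0,0,0]]' -1; python3 -m handwheel '[[0.4,0,0,0,0,0],[0.8,0,0,0,0,0],[1.2,0,0,0,0,0],[1.5,0,0,0,0,0],[1.7,0,0,0,0,0]]' -1;python3 plan.py .537 .013 .0375 0; python3 - <<'E'
from h import *
c=snap('wrist','w16.png')
E
```

```text
clock: 36.15
eef_pos: [0.4666, 0.0133, 0.0362]
tool_rot: [0.707, 0.0, -0.004, -0.707]
ft_force: [-5.9, -0.3, 4.3]
grip_width: 0.0002
clock: 36.78
eef_pos: [0.5095, 0.0133, 0.0361]
tool_rot: [0.707, 0.0, -0.004, -0.707]
ft_force: [-4.6, -0.8, 3.6]
grip_width: 0.0001
t 36.77 p [509.5  13.3  36.1] yaw 0.32 w 0.1 F [-4.6 -0.8  3.6] q [ 0.03  0.43 -0.27  0.87 -0.    0.02]
[1.1, -0.06, -0.02, 0.01, 0.03, -0.02]
```

View pics/w16.png

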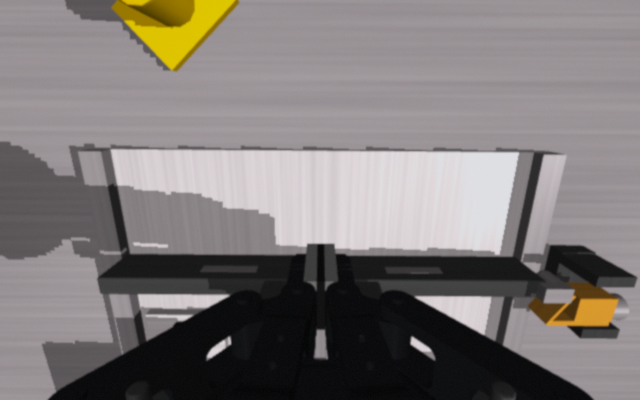

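```bash
python3 -m handwheel '[[0.2,0,0,0,0,0],[0.4,0,0,0,0,0],[0.6,0,0,0,0,0],[0.75,0,0,0,0,0],[0.9,0,0,0,0,0]]' -1;python3 plan.py .537 .013 .0375 0;python3 -m handwheel '[[0.05,0,0,0,0,0],[0.1,0,0,0,0,0],[0.15,0,0,0,0,0],[0.2,0,0,0,0,0],[0.25,0,0,0,0,0]]' -1;python3 plan.py .537 .013 .0375 0
```

```text
clock: 37.45
eef_pos: [0.5285, 0.0133, 0.036]
tool_rot: [0.708, -0.002, -0.006, -0.707]
ft_force: [-12.4, -2.6, 8.0]
grip_width: -0.0001
t 37.45 p [528.5  13.3  36. ] yaw 0.31 w -0.1 F [-12.4  -2.6   8. ] q [ 0.03  0.47 -0.21  0.9  -0.    0.02]
[0.34, -0.06, -0.01, 0.01, 0.03, -0.06]
clock: 38.08
eef_pos: [0.5384, 0.0134, 0.036]
tool_rot: [0.707, 0.001, -0.003, -0.707]
ft_force: [-4.5, -3.6, 0.8]
grip_width: 0.0
t 38.08 p [538.4  13.4  36. ] yaw 0.31 w 0.0 F [-4.5 -3.6  0.8] q [ 0.03  0.48 -0.19  0.9  -0.    0.02]
[-0.06, -0.06, -0.01, 0.01, 0.03, -0.02]
```

```bash
python3 -m handwheel '[[0.03,0,0,0,0,0],[0.06,0,0,0,0,0],[0.1,0,0,0,0,0],[0.14,0,0,0,0,0],[0.18,0,0,0,0,0]]' -1;python3 plan.py .537 .013 .0375 0;python3 - <<'E'
from h import *
c=snap('wrist','w17.png')
E
```

```text
clock: 38.7
eef_pos: [0.5387, 0.0133, 0.036]
tool_rot: [0.707, -0.002, -0.006, -0.707]
ft_force: [-17.2, -3.1, 11.1]
grip_width: 0.0004
t 38.7 p [538.7  13.3  36. ] yaw 0.31 w 0.4 F [-17.2  -3.1  11.1] q [ 0.03  0.49 -0.18  0.92 -0.    0.02]
[-0.07, -0.06, -0.01, 0.01, 0.03, -0.06]
```

View pics/w17.png

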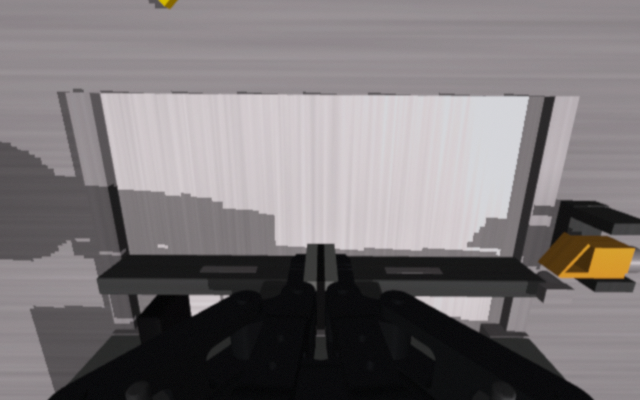

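```bash
python3 -m handwheel '[[-0.5,0,0,0,0,0],[-1,0,0,0,0,0],[-1.5,-1,0,0,0,0],[-1.5,-3.5,0,0,0,0],[-1.5,-6,0,0,0,0]]' -1;python3 -m handwheel '[[0,-0.5,0,0,0,0],[0,-0.5,0,0,0,0],[0,-0.5,0,0,0,0],[0,-0.5,0,0,0,0],[0,-0.5,0,0,0,0]]' 0; python3 plan.py .681 .012 .2 0;python3 - <<'E'
from h import *
c=snap('wrist','w18.png')
a=cv2.imread('pics/w18.png');cv2.imwrite('pics/w18z.png',cv2.resize(a[150:350,190:490],(780,520),interpolation=cv2.INTER_CUBIC))
snap('top','top6.png')
a=cv2.imread('pics/top6.png');cv2.imwrite('pics/top6z.png',cv2.resize(a[120:265,290:420],(538,600),interpolation=cv2.INTER_CUBIC))
E
```

```text
clock: 39.38
eef_pos: [0.5066, 0.014, 0.1882]
tool_rot: [-0.707, -0.002, 0.002, 0.707]
ft_force: [2.3, -0.2, -0.3]
grip_width: -0.0003
clock: 40.0
eef_pos: [0.5062, 0.0137, 0.1979]
tool_rot: [0.707, 0.001, -0.003, -0.707]
ft_force: [-0.5, 0.5, -0.6]
grip_width: 0.0431
t 40.0 p [506.2  13.7 197.9] yaw 0.34 w 43.1 F [-0.5  0.5 -0.6] q [ 0.03  0.27 -0.04  1.26  0.    0.02]
[6.99, -0.1, -0.11, 0.0, 0.03, -0.01]
```

View pics/w18z.png

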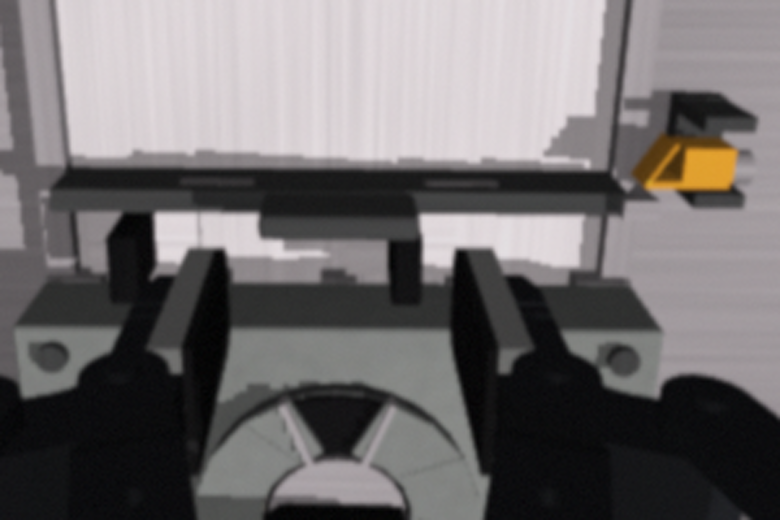

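View pics/top6z.png

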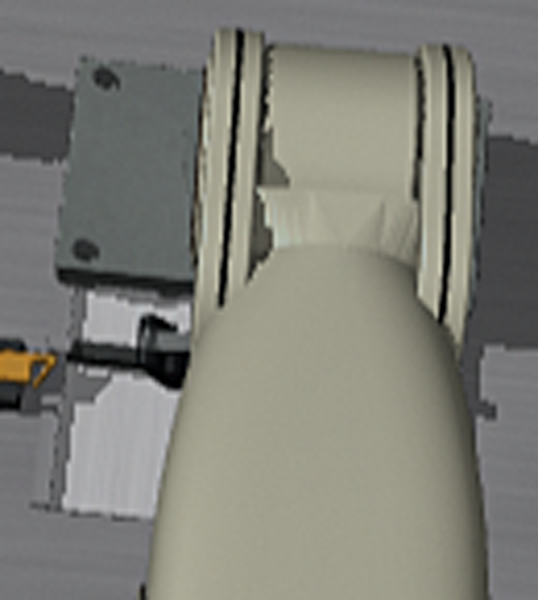

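```bash
python3 - <<'E'
from h import *
a=cv2.imread('pics/top0.png');cv2.imwrite('pics/wh.png',cv2.resize(a[137:182,332:384],(780,675)[:2] and (693,600),interpolation=cv2.INTER_CUBIC))
b=cv2.imread('pics/scene0.png');cv2.imwrite('pics/wh2.png',cv2.resize(b[220:265,275:330],(733,600),interpolation=cv2.INTER_CUBIC))
E
```

```text
(no output)
```

View pics/wh.png

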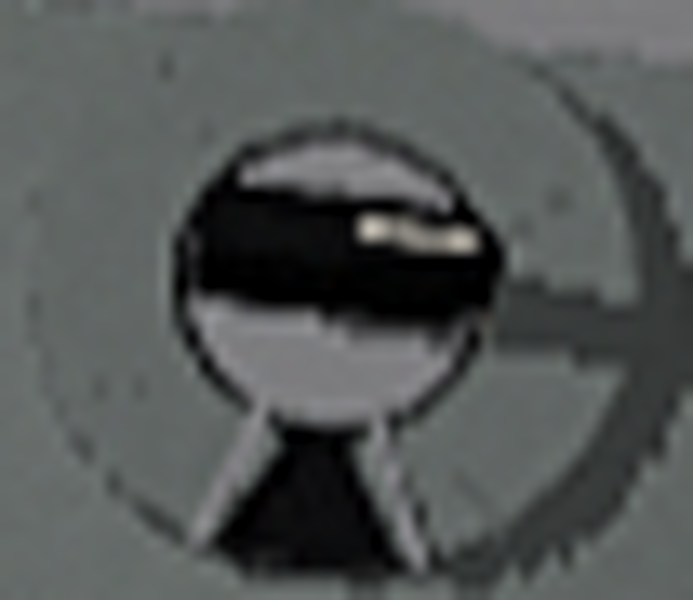

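View pics/wh2.png

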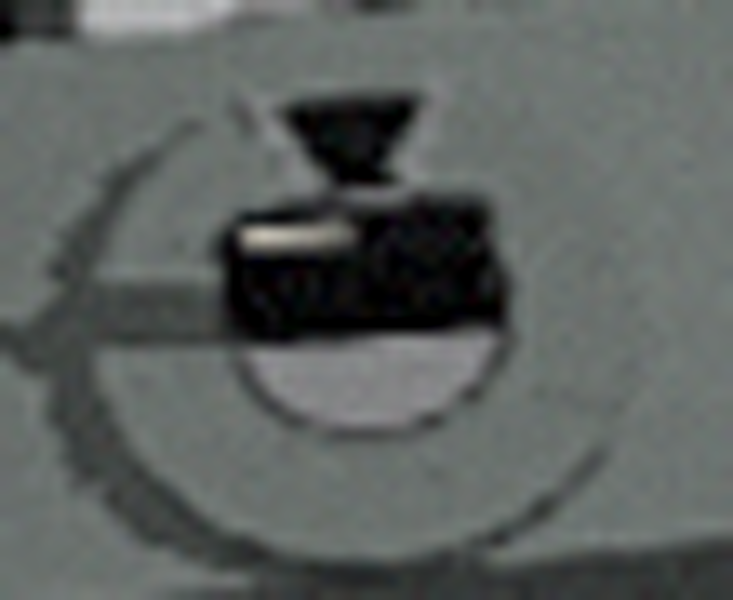

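```bash
python3 - <<'E'
from h import *
s=13.33
c=load('top0.png')
for P,Q,z in (((360,228),(475,241),.103),((190,300),(480,325),.08),((400,187),(220,180),.103)):
    p,q=[ray(c,332+u/s,137+v/s,z) for u,v in(P,Q)];d=q-p;print(p,q,np.degrees(np.arctan2(d[1],d[0])))
c=load('scene0.png')
p,q=[ray(c,275+u/s,220+v/s,.103) for u,v in((355,233),(240,237))];d=q-p;print(p,q,np.degrees(np.arctan2(d[1],d[0])))
E
```

```text
[0.67799338 0.00808108 0.103     ] [ 0.67778543 -0.01320075  0.103     ] -90.55982301965764
[0.66797774 0.03749917 0.08      ] [ 0.66897672 -0.01691737  0.08      ] -88.94828242522881
[0.68666185 0.00147788 0.103     ] [0.68442681 0.03461828 0.103     ] 93.85826832110502
[0.67780003 0.01452204 0.103     ] [ 0.67594827 -0.00875351  0.103     ] -94.54875637918124
```

```bash
python3 -m handwheel '[[2,0,0,0,-1,0],[4,0,0,0,-2,0],[6,0,0,0,-3,0],[6.9,0,-0.1,0,-4,0],[6.9,0,-0.1,0,-5,0]]' 0;python3 plan.py .679 .012 .18 90
```

```text
clock: 40.72
eef_pos: [0.6808, 0.012, 0.1973]
tool_rot: [-0.639, -0.302, 0.303, 0.639]
ft_force: [-0.2, 0.2, -0.9]
grip_width: 0.0424
t 40.73 p [680.8  12.  197.3] yaw 50.65 w 42.4 F [-0.2  0.2 -0.9] q [ 0.02  0.63  0.52  1.46 -0.   -0.87]
[-0.05, 0.69, 0.05, -0.01, -3.93, -0.0]
```

```bash
python3 -m handwheel '[[0,0,0,0,-1,0],[0,0.4,0,0,-2,0],[0,0.7,0,0,-3,0],[0,0.7,0,0,-3.9,0],[0,0.7,0,0,-3.9,0]]' 0;python3 plan.py .679 .012 .079 90; python3 - <<'E'
from h import *
snap('scene','s3.png');snap('wrist','w19.png')
a=cv2.imread('pics/s3.png');cv2.imwrite('pics/s3z.png',cv2.resize(a[150:290,240:430],(760,560),interpolation=cv2.INTER_CUBIC))
E
```

```text
clock: 41.35
eef_pos: [0.6792, 0.0122, 0.1812]
tool_rot: [-0.503, -0.496, 0.497, 0.504]
ft_force: [-0.2, 0.1, 0.2]
grip_width: 0.0431
t 41.35 p [679.2  12.2 181.2] yaw 89.23 w 43.1 F [-0.2  0.1  0.2] q [ 0.02  0.63  0.48  1.42 -0.   -1.54]
[-0.01, 4.09, 0.01, -0.0, -0.08, -0.0]
```

View pics/s3z.png

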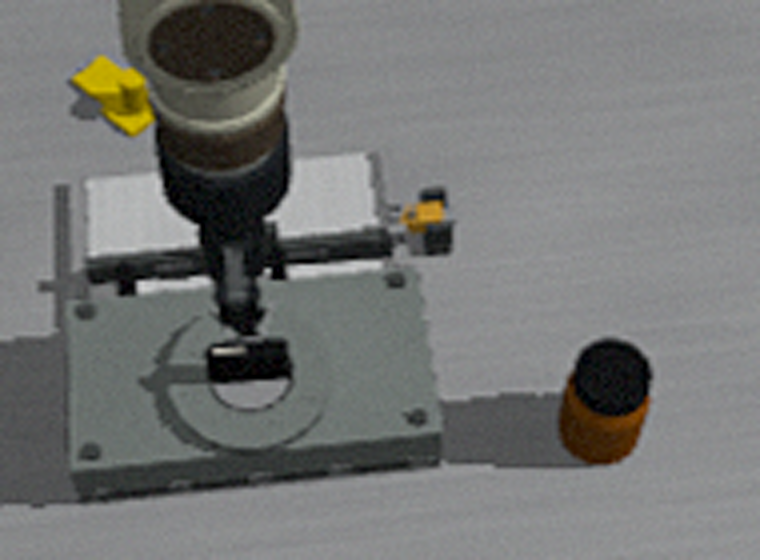

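View pics/w19.png

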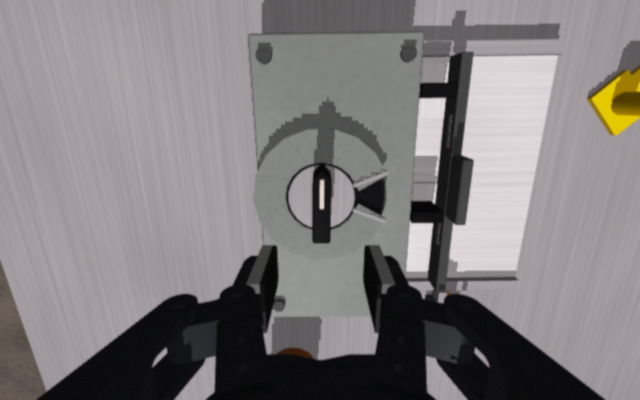

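```bash
python3 -m handwheel '[[0,1.5,0,0,-0.05,0],[0,3,0,0,-0.05,0],[0,3.7,0,0,-0.05,0],[0,4,0,0,-0.05,0],[0,4.05,0,0,-0.05,0]]' 0; python3 plan.py; python3 -m handwheel '[[0,0,0,0,0,0],[0,0,0,0,0,0],[0,0,0,0,0,0],[0,0,0,0,0,0],[0,0,0,0,0,0]]' -1; python3 plan.py .679 .012 .079 0
```

```text
clock: 42.08
eef_pos: [0.68, 0.0122, 0.0812]
tool_rot: [0.501, 0.499, -0.499, -0.501]
ft_force: [0.2, 0.4, -0.1]
grip_width: 0.0428
t 42.08 p [680.   12.2  81.2] yaw 89.81 w 42.8 F [ 0.2  0.4 -0.1] q [ 0.02  0.69  0.31  1.19 -0.   -1.55]
clock: 42.7
eef_pos: [0.6788, 0.0121, 0.0823]
tool_rot: [-0.501, -0.499, 0.499, 0.501]
ft_force: [-5.1, -0.8, 4.8]
grip_width: 0.0125
t 42.7 p [678.8  12.1  82.3] yaw 89.82 w 12.5 F [-5.1 -0.8  4.8] q [ 0.02  0.68  0.31  1.2  -0.   -1.55]
[-0.01, 0.13, -0.01, -0.0, 8.98, -0.0]
```

```bash
python3 -m handwheel '[[0,0,0,0,0.7,0],[0,0,0,0,1.6,0],[0,0,0,0,2.5,0],[0,0,0,0,3.4,0],[0,0,0,0,4.3,0]]' -1; python3 -m handwheel '[[0,0,0,0,0.9,0],[0,0,0,0,1.8,0],[0,0,0,0,2.7,0],[0,0,0,0,3.6,0],[0,0,0,0,4.5,0]]' -1; python3 plan.py .679 .012 .079 0; python3 - <<'E'
from h import *
snap('scene','s4.png')
a=cv2.imread('pics/s4.png');cv2.imwrite('pics/s4z.png',cv2.resize(a[150:290,240:430],(760,560),interpolation=cv2.INTER_CUBIC))
E
```

```text
clock: 43.32
eef_pos: [0.6779, 0.0124, 0.0823]
tool_rot: [-0.649, -0.279, 0.28, 0.65]
ft_force: [-6.4, 0.1, 7.4]
grip_width: 0.0127
clock: 43.95
eef_pos: [0.6775, 0.0133, 0.0822]
tool_rot: [-0.706, -0.009, 0.011, 0.708]
ft_force: [-6.9, 2.1, 6.6]
grip_width: 0.0127
t 43.95 p [677.5  13.3  82.2] yaw 1.61 w 12.7 F [-6.9  2.1  6.6] q [ 0.02  0.68  0.31  1.2   0.   -0.01]
[0.06, 0.13, -0.06, -0.01, 0.16, -0.02]
```

View pics/s4z.png

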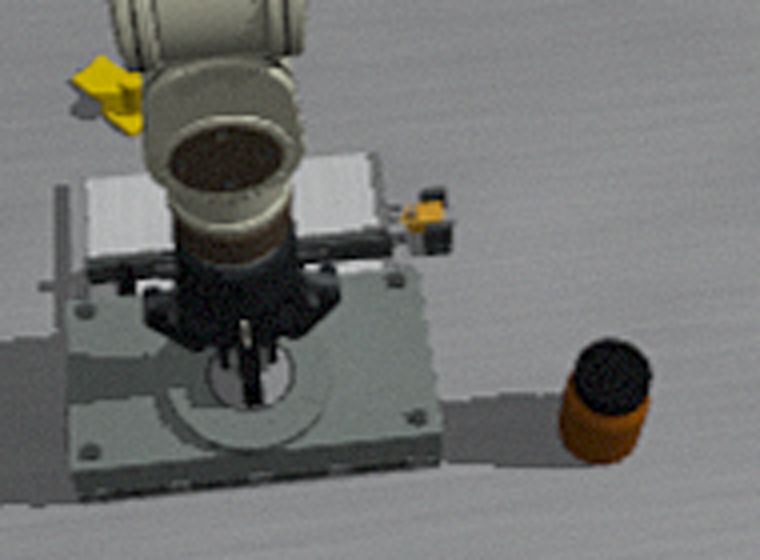

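Settle, trim the last degree, release, and look.

```bash
python3 -m handwheel '[[0,0,0,0,0.05,0],[0,0,0,0,0.1,0],[0,0,0,0,0.1,0],[0,0,0,0,0.1,0],[0,0,0,0,0.1,0]]' -1; python3 plan.py .679 .012 .079 0; python3 -m handwheel '[[0,0,0,0,0,0],[0,0,0,0,0,0],[0,0,0,0,0,0],[0,0,0,0,0,0],[0,-1,0,0,0,0]]' 0; python3 -m handwheel '[[0,-1.5,0,0,0,0],[0,-3,0,0,0,0],[-2,-4.5,0,0,0,0],[-4,-4.5,0,0,0,0],[-6,-4.5,0,0,0,0]]' 0;python3 -m handwheel '[[0,0,0,0,0,0],[0,0,0,0,0,0],[0,0,0,0,0,0],[0,0,0,0,0,0],[0,0,0,0,0,0]]'; python3 - <<'E'
from h import *
snap('wrist','w20.png')
snap('scene','s5.png')
a=cv2.imread('pics/s5.png');cv2.imwrite('pics/s5z.png',cv2.resize(a[150:290,240:430],(760,560),interpolation=cv2.INTER_CUBIC))
E
```

```text
clock: 44.62
eef_pos: [0.6775, 0.0133, 0.0823]
tool_rot: [-0.706, -0.005, 0.006, 0.708]
ft_force: [-7.9, 2.1, 7.6]
grip_width: 0.013
t 44.62 p [677.5  13.3  82.3] yaw 0.88 w 13.0 F [-7.9  2.1  7.6] q [0.02 0.68 0.31 1.2  0.   0.  ]
[0.06, 0.13, -0.06, -0.01, 0.09, -0.01]
clock: 45.25
eef_pos: [0.6775, 0.0121, 0.1029]
tool_rot: [0.707, 0.003, -0.007, -0.707]
ft_force: [0.7, 0.7, -0.5]
grip_width: 0.0423
clock: 45.88
eef_pos: [0.5284, 0.0099, 0.2186]
tool_rot: [-0.707, -0.006, 0.004, 0.707]
ft_force: [-0.1, -0.1, 1.3]
grip_width: 0.0424
clock: 46.5
eef_pos: [0.53, 0.01, 0.2177]
tool_rot: [0.707, 0.005, -0.005, -0.707]
ft_force: [-0.6, -1.0, -0.1]
grip_width: 0.0425
```

View pics/w20.png

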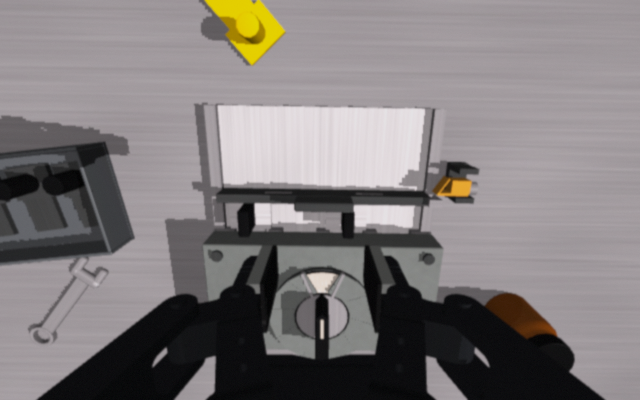

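View pics/s5z.png

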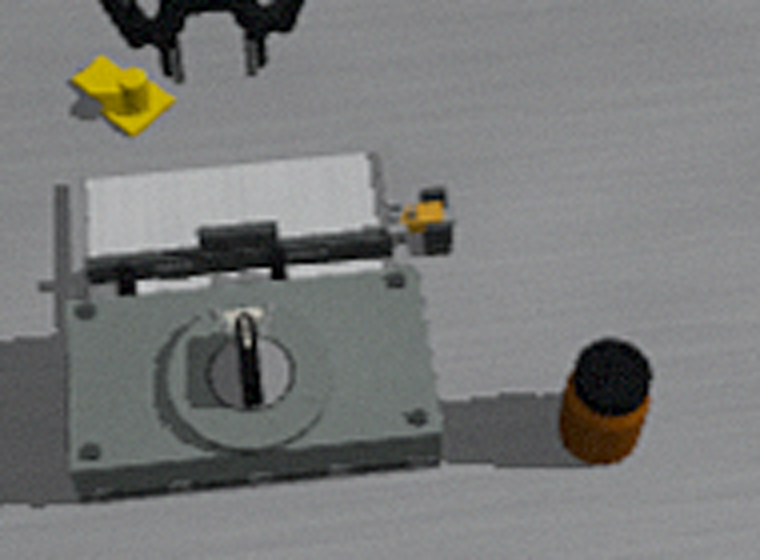

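```bash
python3 -m handwheel '[[-2,-0.5,2,0,0,0],[-4,-0.5,4,0,0,0],[-5,-0.5,6,0,0,0],[-5.5,-0.5,8,0,0,0],[-5.5,-0.5,10,0,0,0]]'; python3 -m handwheel '[[0,0,0,0,0,0],[0,0,0,0,0,0],[0,0,0,0,0,0],[0,0,0,0,0,0],[0,0,0,0,0,0]]'; python3 - <<'E'
from h import *
snap('top','top7.png')
a=cv2.imread('pics/top7.png');cv2.imwrite('pics/top7z.png',cv2.resize(a[120:265,290:420],(538,600),interpolation=cv2.INTER_CUBIC))
a=cv2.imread('pics/w20.png');cv2.imwrite('pics/w20z.png',cv2.resize(a[180:360,190:460],(780,520),interpolation=cv2.INTER_CUBIC))
c=load('w20.png')
E
```

```text
clock: 47.22
eef_pos: [0.3869, 0.2598, 0.2311]
tool_rot: [-0.707, -0.006, 0.005, 0.707]
ft_force: [1.2, -1.2, 0.4]
grip_width: 0.0426
clock: 47.85
eef_pos: [0.3885, 0.2572, 0.2306]
tool_rot: [-0.707, -0.005, 0.005, 0.707]
ft_force: [0.2, -0.0, -0.1]
grip_width: 0.0426
```

View pics/top7.png

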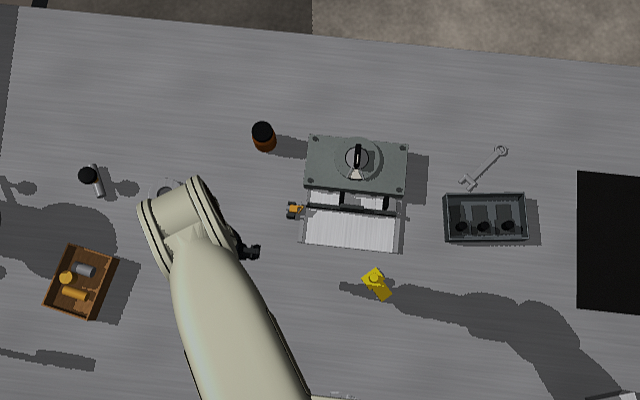

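View pics/top7z.png

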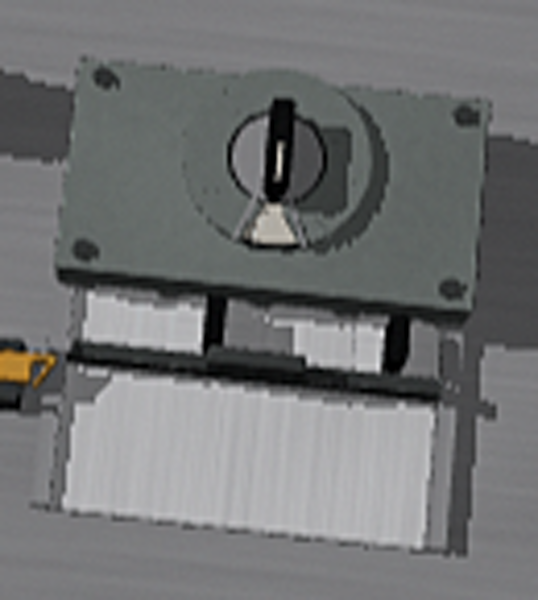

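View pics/w20z.png

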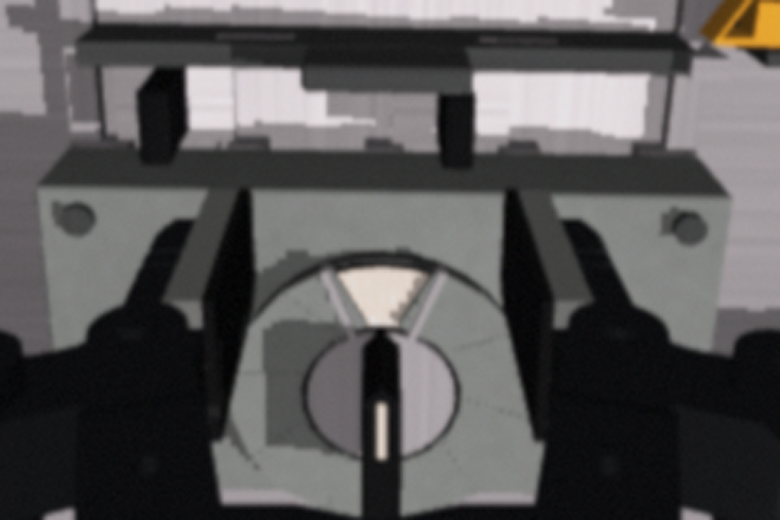

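```bash
python3 - <<'E'
from h import *
for f,pts in(('top0.png',((70,497),(410,538))),('top7.png',((80,361),(420,397)))):
    c=load(f)
    for u,v in pts: print(f,ray(c,290+u/4.138,120+v/4.138,.03))
bot.job_done(); print(bot.get_obs()['clock'])
E
```

```text
top0.png [0.46296162 0.11418137 0.03      ]
top0.png [ 0.46041978 -0.09269352  0.03      ]
top7.png [0.54730239 0.11769483 0.03      ]
top7.png [ 0.54744191 -0.09184816  0.03      ]
the job is handed in; nothing more can be done
the job is handed in; nothing more can be done
```

The job is done and handed in at about 48 s.

- **Plugs:** all three blanking plugs were pulled and lie flat, side by side, in the grey bin.
- **Paddles:** both bench paddles went into slots 0 and 2, pushed in until their shoulders stopped at 10–15 N. Before I shut the gate, their tails measured about 38.5 mm from the face, against 38 mm nominal.
- **Gate:** I pushed it to its hard stop. The force peaked near 12 N, fell to about 4.5 N and rose to 17 N. The gate moved about 84 mm at its left end and 87 mm at its right in the top view, which is at the limit of that picture. By the arm it was about 89 mm from where I expected contact.
- **Catch:** I take it as clicked in. Its nose is in the same sprung-in position as at the start, on the outer side of the gate, and the force dropped as the gate passed it. I could not read its travel directly.
- **Wheel:** turned about 89° after the gate was shut. The white sector fills the window in both the top and wrist views.

The jar, spanner and yellow plug looked unmoved in the last pictures. The steel ring was partly behind the arm in the final top view, but the arm never touched it. The top and wrist cameras disagreed by 3–7 mm in y, so I used the wrist view and the grip contact for the fine positions.

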